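Right the parts carrier, kit it and hang it up

ROBOT

A 6-joint arm with a two-finger parallel gripper is mounted at the origin on a cart in front of the work surface, level with it; the furniture and walls round the work are solid. World frame = base frame: x ahead of the robot, y to its left, z up, the work surface at z = 0. Lengths are in m, angles in rad, forces in N, time in s.
With the tool pointing down it reaches from about 0.325 to 1 m from the base axis. Payload 5.1 kg.
Tool frame: the origin (TCP) lies on the centre line of the jaws, within the pads' length; the fingertips stand 14 mm ahead of it and the grasp point (between the pads) lies 5 mm behind it; z points along the fingers, y is the direction in which the jaws open and shut (so a half turn about z gives the same grasp; the last joint's range is limited). The gripper opens to 85 mm and grips with 20 to 120 N. Pads are 22 mm wide; open, the fingers measure 114 mm over their backs; the gripper's body (76 mm by 85 mm) begins 54 mm behind the grasp point. The pads swing forward as they close: fully open they stand 13 mm farther back than shut.
Start: joints at [-1.392, 0.124, 1.65, -0, 1.367, -0.083], TCP at [0.168, -0.628, 0.217] pointing down, gripper open.
Joint ranges: [-2.61, 2.61], [-1.02, 2.33], [0.03, 2.71], [-1.35, 4.49], [0.32, 2.68], [-2.91, 2.91]. Speed limits (rad/s): [2.57, 2.57, 3.14, 3.14, 3.14, 3.14].

INTERFACE

Orientations are given as a rotation vector (axis times angle).
In Python, from cell import * gives the robot as it stands.
- The arm moves only by the tool jog_arm, never from a script. Its argument "plan" is a list of rows, each a list of 5 numbers: the opening, from -1 (shut) to 1 (fully open), then the shift along the world's x, y, z in m, then the turn about the world's z in rad. In form: [[gripper, dx, dy, dz, twist], ...]. A call has 1 to 8 rows; each row shifts and turns the commanded pose from where the row before left it; what a row does not reach is not made up. A row lasts 1/12 s, in which the tool goes at most 41.7 mm and 7.16 degrees, less where a joint would pass 70% of its speed; a pose out of reach is approached as far as the arm can. A call is refused whole if a number of a shift passes 0.0417 or a number of a turn 0.125, either way. A call with a gripper value outside its range is refused whole. The fingers move at their own pace and stop on an object; the grip force is fixed at half the most. Time passes only in rows, so rows that do not move let the fingers close. It gives the time, the measured TCP pose, the force and the opening at its end, in the units of the state.
- sense(): the state, without advancing time (a new reading comes with each control period).
- read_camera(name): name is "scene" or "side" or "wrist"; returns a dict with "frame" (480x640x3 uint8, blue, green, red), "camera_matrix" (3x3 intrinsics, pixels), "T" (4x4, takes a point from camera to world coordinates); the wrist camera has in their place "mount" (4x4, takes a point from camera to tool coordinates, whose origin is the TCP and whose axes are the flange's). Camera axes: x right, y down, z forward; pixel columns grow to the right and rows downward; lengths in m; the calibration is good to about 2 mm. A picture is of the moment at which its call begins: read the wrist's pose just before it. There is no depth.
- job_done(): hands the job in, once; it reports no verdict.
Trained networks look in the newest picture that a camera, given by its name, has taken for a name from the list of things; names that differ only in an ending like _2 or _b are one class to them, and where a whole thing is asked for, a point or a joint stands for the part that bears it (a point fixed in the world has none). Each returns a list of dicts, best first, with "conf" (0 to 1); they miss things now and then, are a little off and sometimes report something else, mostly with a low value. They report only what shows in the picture. A call takes as long as a camera call.
- regions_of(name, camera): "region" (480x640 bool, what is visible of it).
- mark_of(name, camera): "position" ([x, y, z] in m, in world coordinates, good to about 4 mm: a listed point, or the origin of a listed thing).
The state is a dict: "time": time; "q": joint angles; "joint_velocities": joint speeds; "joint_torque": joint torques, N m; "tcp_pos": TCP position; "ee_rot": TCP orientation; "contact_force": force on the tool from outside, world axes, zero at the start; "wrist_torque": the same for the moment, N m; "finger_gap": opening from 0.0 (shut) to 1.0 (fully open).
Only numpy, scipy, OpenCV 4.12 (cv2) and the standard library are available. Lean on these libraries where they do the work, as an engineer would, in place of code of your own. Each camera call takes 0.05 s, during which the arm holds its last target.

TASK

The small steel parts carrier has tipped over: stand it upright on the table and let go of it. Then put the longer of the two hexagonal steel spacers and the shorter of the two square tube offcuts into it, and finally hang it by its bail on the twin-prong hook of the stand, with both parts still inside. Leave the other spacer, the other offcut and everything else where they are.

Things in the scene. Friction and masses are not known exactly. Their poses are not given: they have to be found in the camera images.
- bail_mid (a point): middle of the bail's top bar, which the hook carries; axes as the carrier. The bar is 9 mm round rod, straight for 116 mm along y, its axis 145 mm above the underside and 75 mm above the rim, at x = 0. At the start it is level, 55 mm above the table. Pinched gently (about 10 N) and lifted, the carrier swings down about the bar and hangs upright
- carrier_floor (a point): centre of the carrier's inside floor (104 x 134 mm), 3 mm above its underside; axes as bail_mid (z points to the mouth). The bar crosses above this floor along y at x = 0, so each half of the mouth is 52 mm wide beside it; a longer part goes in sideways through the 70 mm high gap between rim and bar
- hook_seat (a point): on the fixed stand, where the middle of the hung bar's axis rests, 210 mm above the table. y runs across the two prongs: the hung bar lies along y. Prongs are 8 mm rods at y = -32 and +32 mm; fingers fit between. Their upturned tips stand 25 mm in front (-x, roughly to the robot), 16 mm above the seat; a cross bar, 6 mm above the seat, and a post start 79 mm behind (+x)
- long_spacer_mid (a point): centre of the longer hexagonal steel spacer, 40 mm long along its y axis, 20 mm across flats, lying on a flat, threaded hole through its ends, 0.075 kg
- short_spacer_mid (a point): centre of the shorter hexagonal steel spacer, 25 mm long along y, 20 mm across flats; leave it
- short_tube_mid (a point): centre of the shorter square tube offcut, brown steel, lying on the table, 30 x 90 x 30 mm, length along its y axis, 0.2 kg
- long_tube_mid (a point): centre of the longer square tube offcut, brown steel, lying on the table, 25 x 130 x 25 mm, length along y; leave it
- carrier: open-topped sheet-steel box with a rigid arched bail; origin at the centre of its underside, own z from bottom to bail. 110 (x) x 140 (y, 156 over the bail's legs) x 70 (z) mm outside, walls 3 mm, 0.28 to 0.46 kg empty. At the start it lies on a 140 x 70 mm side: z is level and points roughly to the robot, the box is 110 mm high as it lies
- hook_stand: the fixed hook stand; origin under its foot (130 x 100 mm, 10 mm thick), 45 mm behind (+x of) the point below hook_seat
- marker: paint marker lying towards the back, 16 x 138 x 16 mm; leave it
- grinder: small die grinder lying at the right front, 175 x 42 x 42 mm; leave it

How it is judged:
By the outcome, as a careful person would: the job done as asked, in the order asked, and still so for the second after the job is handed in, with the robot touching nothing.
It also fails if it takes over 72 s, if anything falls off the work surface, if the arm or the gripper's body presses on something with over 40 N, if the wrist force passes 120 N, or if a joint passes its speed limit or range.

## Working session

There is one attempt and no reset: what is moved stays moved. The work goes in short steps, Python scripts to look and compute and a tool call to move; the robot and the scene stay as the last step left them, time stands still between calls to the robot, and variables do not carry over. Pictures are saved under pics/ and viewed, and the job is handed in when it is done.

Besides the shell and the picture viewer there is one more tool, called as name(argument=value, ...) on one line, values as JSON. jog_arm: Moves the arm, as the interface text tells. Its arguments: {"type":"object","properties":{"plan":{"type":"array","items":{"type":"array","items":{"type":"number"}}}},"required":["plan"]}

```bash
ls; mkdir -p pics; python3 - <<'E'
from cell import *
import cv2,numpy as np
s=sense();print({k:np.round(v,3) for k,v in s.items()})
for c in ["scene","side","wrist"]:
    r=read_camera(c);cv2.imwrite(f"pics/{c}0.png",r["frame"])
    if c!="wrist": print(c,np.round(r["T"],3).tolist(),np.round(r["camera_matrix"],1).tolist())
    for n in ["bail_mid","carrier_floor","hook_seat","long_spacer_mid","short_spacer_mid","short_tube_mid","long_tube_mid","carrier","hook_stand","marker","grinder"]:
        try: print(c,n,[(round(d["conf"],2),np.round(d["position"],3).tolist()) for d in mark_of(n,c)][:3])
        except Exception as e: print(c,n,e)
print(sense()["time"])
E
```

```text
pics
{'time': np.float64(0.0), 'q': array([-1.392,  0.125,  1.652, -0.   ,  1.367, -0.083]), 'joint_velocities': array([-0.001,  0.   ,  0.001, -0.001, -0.   ,  0.   ]), 'joint_torque': array([ 0.0000e+00, -4.2361e+01, -3.6545e+01, -0.0000e+00,  7.0000e-03,
       -0.0000e+00]), 'tcp_pos': array([ 0.168, -0.627,  0.216]), 'ee_rot': array([-3.113, -0.41 ,  0.   ]), 'contact_force': array([-1.406,  0.178, -0.748]), 'wrist_torque': array([ 0.003,  0.048, -0.052]), 'finger_gap': np.float64(1.002)}
scene [[0.72, 0.57, -0.397, 1.056], [0.694, -0.594, 0.407, -0.46], [-0.004, -0.568, -0.823, 1.136], [0.0, 0.0, 0.0, 1.0]] [[594.6, 0.0, 322.2], [0.0, 594.6, 239.3], [0.0, 0.0, 1.0]]
scene bail_mid [(0.94, [0.459, 0.014, 0.055])]
scene carrier_floor [(0.9, [0.596, 0.038, 0.056])]
scene hook_seat [(0.63, [0.6, 0.044, 0.058])]
scene long_spacer_mid [(0.47, [0.623, 0.19, 0.007])]
scene short_spacer_mid [(0.65, [0.597, 0.335, 0.009])]
scene short_tube_mid [(0.93, [0.432, 0.365, 0.017])]
scene long_tube_mid [(0.67, [0.424, 0.269, 0.013]), (0.62, [0.601, 0.042, 0.055])]
scene carrier [(0.89, [0.602, 0
[... 585 characters left out ...]
])]
side hook_seat [(0.83, [0.577, -0.144, 0.21]), (0.69, [0.595, 0.338, 0.014])]
side long_spacer_mid [(0.48, [0.623, 0.189, 0.01])]
side short_spacer_mid [(0.54, [0.596, 0.336, 0.012])]
side short_tube_mid [(0.6, [0.433, 0.361, 0.013])]
side long_tube_mid [(0.57, [0.422, 0.263, 0.01])]
side carrier [(0.91, [0.6, 0.043, 0.056])]
side hook_stand [(0.97, [0.618, -0.168, 0.001])]
side marker [(0.66, [0.699, 0.086, 0.0])]
side grinder [(0.76, [0.444, -0.312, 0.002])]
wrist bail_mid []
wrist carrier_floor []
wrist hook_seat []
wrist long_spacer_mid []
wrist short_spacer_mid []
wrist short_tube_mid []
wrist long_tube_mid []
wrist carrier []
wrist hook_stand []
wrist marker []
wrist grinder []
1.8
```

View pics/scene0.png

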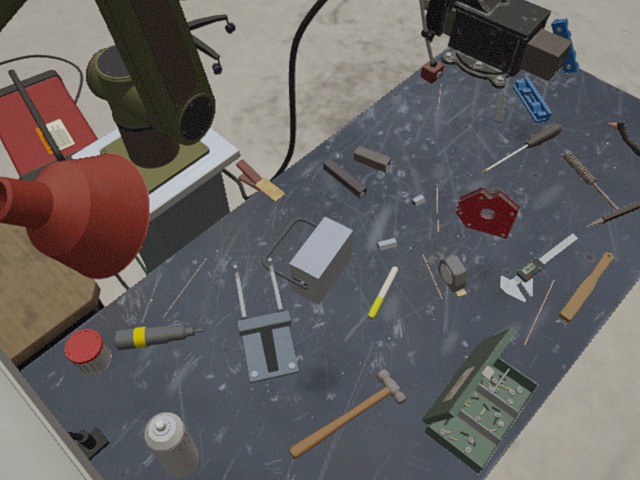

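View pics/side0.png

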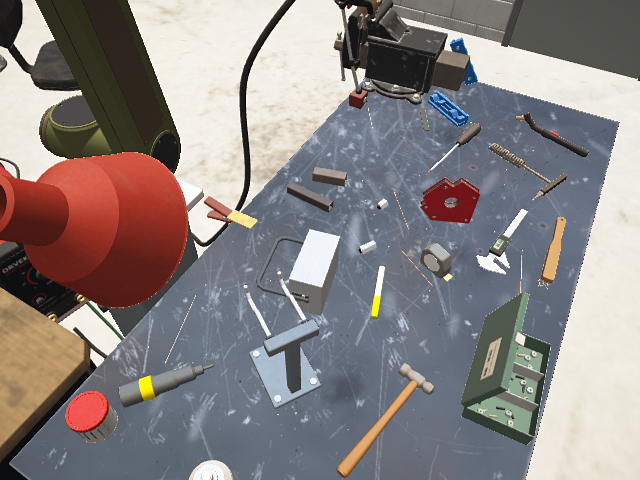

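The scene view shows the carrier lying at about (320,260) with its bail at (290,255), the stand at (265,320), the tubes at (345,178) and (372,158), and the spacers at (387,243) and (418,200). The red lamp at the left may be an obstacle. Next I'll get the object angles and the lamp's position.

```bash
cat > h.py <<'E'
from cell import *
import cv2,numpy as np
from scipy.spatial.transform import Rotation as R
def ray(r,u,v):
    d=np.linalg.inv(r["camera_matrix"])@np.array([u,v,1.]); return r["T"][:3,3],r["T"][:3,:3]@d
def onplane(r,u,v,z):
    o,d=ray(r,u,v); return o+d*(z-o[2])/d[2]
def proj(r,P):
    T=np.linalg.inv(r["T"]);p=T[:3,:3]@np.asarray(P,float)+T[:3,3];p=r["camera_matrix"]@p;return p[:2]/p[2]
def tri(r1,p1,r2,p2):
    o1,d1=ray(r1,*p1);o2,d2=ray(r2,*p2)
    A=np.stack([d1,-d2],1);s=np.linalg.lstsq(A,o2-o1,rcond=None)[0]
    a=o1+d1*s[0];b=o2+d2*s[1];return (a+b)/2,np.linalg.norm(a-b)
def wristcam():
    s=sense();r=read_camera("wrist")
    M=np.eye(4);M[:3,:3]=R.from_rotvec(s["ee_rot"]).as_matrix();M[:3,3]=s["tcp_pos"]
    r["T"]=M@r["mount"];return r
def st():
    s=sense();m=R.from_rotvec(s["ee_rot"]).as_matrix()
    print("t",round(s["time"],2),"tcp",np.round(s["tcp_pos"],4),"jawdeg",round(np.degrees(np.arctan2(m[1,1],m[0,1])),1),"F",np.round(s["contact_force"],1),"gap",round(float(s["finger_gap"]),3),"q",np.round(s["q"],2));return s
E
python3 - <<'E'
from h import *
rs={c:read_camera(c) for c in ["scene","side"]}
print("lamp",tri(rs["scene"],(85,215),rs["side"],(115,225)), "tip", tri(rs["scene"],(8,205),rs["side"],(5,205)))
st()
for n,z in [("long_spacer_mid",.02),("short_spacer_mid",.02),("short_tube_mid",.03),("long_tube_mid",.025),("marker",.01),("bail_mid",.055)]:
  for c in rs:
    L=regions_of(n,c)
    for d in L[:2]:
        m=d["region"];ys,xs=np.nonzero(m)
        if len(xs)<10: continue
        P=np.array([onplane(rs[c],x,y,z)[:2] for x,y in zip(xs,ys)],np.float32)
        (cx,cy),(w,h),a=cv2.minAreaRect(P*1000)
        b=cv2.boxPoints(((cx,cy),(w,h),a));e=b[1]-b[0];f=b[2]-b[1];l=e if np.hypot(*e)>np.hypot(*f) else f
        print(n,c,round(d["conf"],2),len(xs),"px",int(xs.mean()),int(ys.mean()),"ctr",round(cx),round(cy),"size",round(w),round(h),"longdir",round(float(np.degrees(np.arctan2(l[1],l[0])))%180,1))
E
```

```text
lamp (array([ 0.5757388 , -0.3555795 ,  0.59192607]), np.float64(0.00364102680921871)) tip (array([ 0.56603287, -0.41720393,  0.66368968]), np.float64(0.005998785835883004))
t 1.9 tcp [ 0.1682 -0.6278  0.2173] jawdeg -75.0 F [-0.2  0.4 -0.1] gap 1.001 q [-1.39  0.12  1.65 -0.    1.37 -0.08]
long_spacer_mid scene 0.55 159 px 386 244 ctr 633 184 size 45 23 longdir 60.3
long_spacer_mid side 0.55 179 px 366 246 ctr 626 183 size 51 26 longdir 62.0
short_spacer_mid scene 0.69 3786 px 317 258 ctr 524 47 size 171 205 longdir 101.9
short_spacer_mid scene 0.58 3559 px 267 339 ctr 564 -136 size 109 276 longdir 147.1
short_spacer_mid side 0.49 100 px 381 204 ctr 597 329 size 43 24 longdir 80.7
short_tube_mid scene 0.39 3685 px 266 338 ctr 567 -138 size 110 276 longdir 147.3
short_tube_mid side 0.8 495 px 329 176 ctr 434 345 size 95 59 longdir 15.5
long_tube_mid scene 0.71 631 px 345 178 ctr 432 258 size 36 142 longdir 176.6
long_tube_mid side 0.6 594 px 309 196 ctr 424 257 size 42 140 longdir 175.3
marker scene 0.71 372 px 382 294 ctr 704 88 size 16 141 longdir 107.8
marker scene 0.6 3742 px 266 337 ctr 560 -132 size 112 279 longdir 146.2
marker side 0.73 251 px 377 293 ctr 700 88 size 13 138 longdir 106.7
marker side 0.57 487 px 328 176 ctr 424 365 size 97 59 longdir 14.8
bail_mid scene 0.96 3888 px 317 258 ctr 541 31 size 167 201 longdir 102.3
bail_mid side 0.88 3192 px 310 269 ctr 532 33 size 158 216 longdir 101.9
```

```bash
python3 - <<'E'
import cv2
a=cv2.imread("pics/side0.png")
cv2.imwrite("pics/crop_side.png",cv2.resize(a[150:350,230:430],None,fx=3,fy=3,interpolation=cv2.INTER_CUBIC))
E
```

```text
(no output)
```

View pics/crop_side.png

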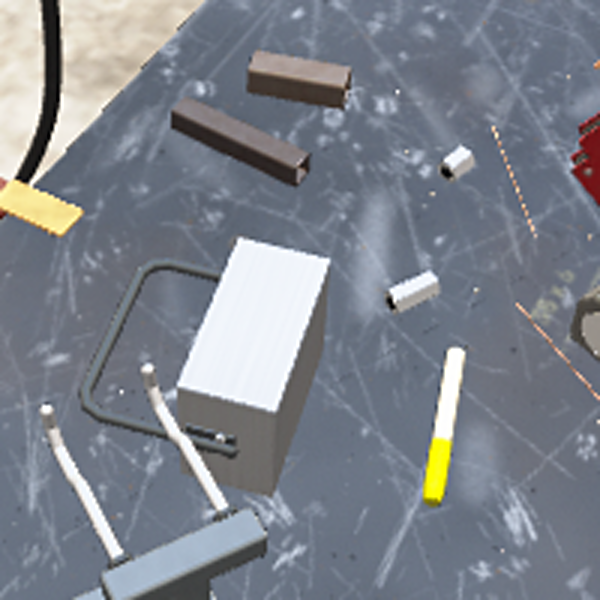

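View pics/wrist0.png

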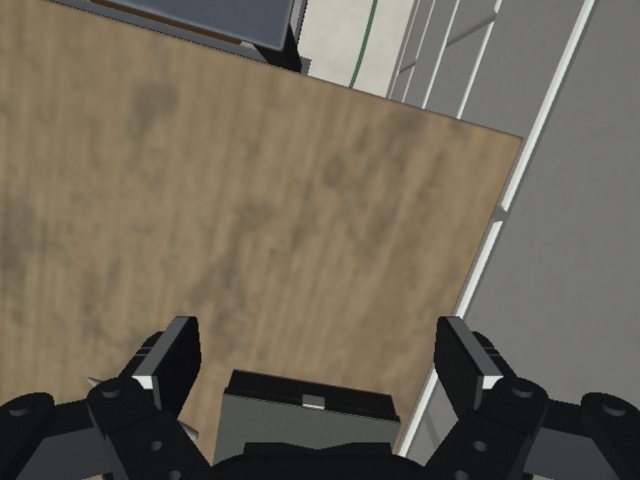

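jog_arm(plan=[[1, 0.0146, 0.032, 0, 0.0759], [1, 0.0146, 0.032, 0, 0.0759], [1, 0.0146, 0.032, 0, 0.0759], [1, 0.0146, 0.032, 0, 0.0759], [1, 0.0146, 0.032, 0, 0.0759], [1, 0.0146, 0.032, 0, 0.0759], [1, 0.0146, 0.032, 0, 0.0759], [1, 0.0146, 0.032, 0, 0.0759]])

```text
time: 3.17
tcp_pos: [0.2854, -0.3703, 0.2174]
ee_rot: [2.847, 1.327, 0.0]
contact_force: [1.6, 0.3, 1.2]
finger_gap: 0.997
```

jog_arm(plan=[[1, 0.0146, 0.032, 0, 0.0759], [1, 0.0146, 0.032, 0, 0.0759], [1, 0.0146, 0.032, 0, 0.0759], [1, 0.0146, 0.032, 0, 0.0759], [1, 0.0146, 0.032, 0, 0.0759], [1, 0.0146, 0.032, 0, 0.0759], [1, 0.0146, 0.032, 0, 0.0759], [1, 0.0146, 0.032, 0, 0.0759]])

```text
time: 3.83
tcp_pos: [0.4022, -0.1142, 0.2177]
ee_rot: [2.319, 2.117, 0.001]
contact_force: [-0.1, -0.0, -0.3]
finger_gap: 0.998
```

jog_arm(plan=[[1, 0.0146, 0.032, 0, 0.0759], [1, 0.0146, 0.032, 0, 0.0759], [1, 0.0146, 0.032, 0, 0.0759], [1, 0.0146, 0.032, 0, 0.0759], [0, 0, 0, 0, 0], [0, 0, 0, 0, 0]])

```text
time: 4.33
tcp_pos: [0.4604, 0.0136, 0.2173]
ee_rot: [-1.973, -2.444, 0.001]
contact_force: [0.3, 0.1, -0.3]
finger_gap: 0.753
```

```bash
python3 - <<'E'
from h import *
st();r=wristcam();cv2.imwrite("pics/w1.png",r["frame"])
for n in ["bail_mid","carrier","long_spacer_mid","short_tube_mid","hook_seat"]:
    print(n,[(round(d["conf"],2),np.round(d["position"],4).tolist()) for d in mark_of(n,"wrist")][:2])
print(proj(r,[.4605,.0125,.055]))
np.savez("w1.npz",T=r["T"],K=r["camera_matrix"])
E
```

```text
t 4.33 tcp [0.4604 0.0136 0.2173] jawdeg 12.2 F [ 0.3  0.1 -0.3] gap 0.753 q [-0.09 -0.31  2.06 -0.    1.4  -0.3 ]
bail_mid [(0.67, [0.459, 0.0114, 0.0557])]
carrier [(0.64, [0.6027, 0.0407, 0.0524])]
long_spacer_mid [(0.77, [0.6222, 0.187, 0.01])]
short_tube_mid []
hook_seat []
[317.1951228  218.85244331]
```

View pics/w1.png

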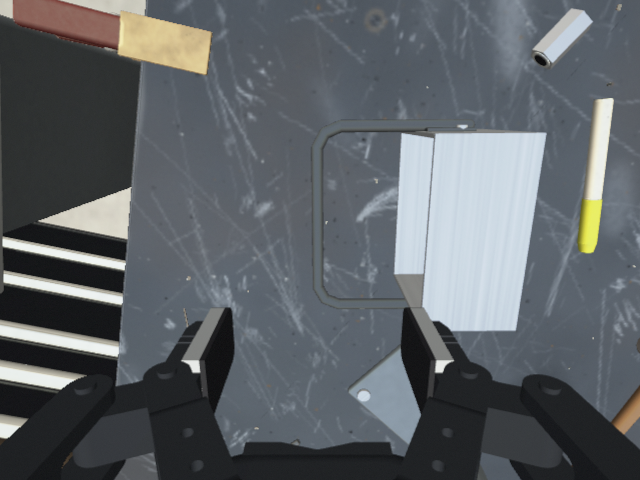

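jog_arm(plan=[[0, 0, -0.001, -0.0417, 0], [0, 0, 0, -0.0417, 0], [0, 0, 0, -0.0417, 0], [0, 0, 0, -0.04, 0], [-0.5, 0, 0, 0, 0], [-0.8, 0, 0, 0, 0], [-0.8, 0, 0, 0, 0], [-0.8, 0, 0, 0, 0]])

```text
time: 5.3
tcp_pos: [0.463, 0.0106, 0.056]
ee_rot: [1.975, 2.436, 0.005]
contact_force: [-0.4, -0.1, 0.6]
finger_gap: 0.1
```

jog_arm(plan=[[-0.8, 0, 0, 0, 0], [-0.8, 0, 0, 0, 0], [-0.8, 0, 0, 0, 0]])

```text
time: 5.55
tcp_pos: [0.4614, 0.0111, 0.054]
ee_rot: [1.976, 2.439, 0.003]
contact_force: [-0.7, -0.5, -0.0]
finger_gap: 0.1
```

```bash
python3 - <<'E'
from h import *
st();r=wristcam();cv2.imwrite("pics/w2.png",r["frame"])
E
```

```text
t 5.55 tcp [0.4614 0.0111 0.054 ] jawdeg 12.0 F [-0.7 -0.5 -0. ] gap 0.1 q [-0.09 -0.14  2.2  -0.    1.07 -0.3 ]
```

View pics/w2.png

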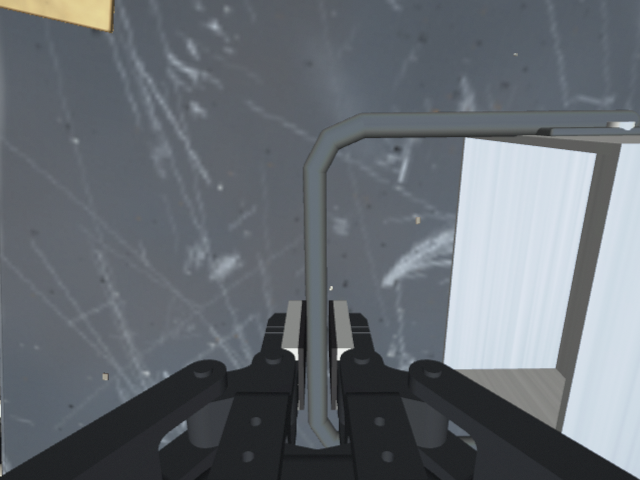

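```bash
python3 - <<'E'
from h import *
r=wristcam();s=st()
c,sn=np.cos(np.radians(102)),np.sin(np.radians(102))
print("mount",np.round(r["mount"],3))
for P in [s["tcp_pos"],[.4605,.0125,.055],s["tcp_pos"]+.058*np.array([c,sn,0]),s["tcp_pos"]-.058*np.array([c,sn,0])]: print(proj(r,P))
print([(round(d["conf"],2),np.round(d["position"],4).tolist()) for d in mark_of("bail_mid","wrist")][:2])
E
```

```text
t 5.65 tcp [0.4607 0.0112 0.0531] jawdeg 12.0 F [ 0.  -0.   0.9] gap 0.1 q [-0.09 -0.14  2.2  -0.    1.07 -0.3 ]
mount [[ 0.    -0.955 -0.298  0.077]
 [ 1.     0.     0.001 -0.   ]
 [-0.    -0.298  0.955 -0.157]
 [ 0.     0.     0.     1.   ]]
[316.86050991 305.4294028 ]
[317.09377214 304.47608662]
[316.83156874 168.78624883]
[316.8841826  417.19786432]
[(0.64, [0.4595, 0.0082, 0.0575])]
```

jog_arm(plan=[[-0.83, 0, 0, 0, 0], [-0.83, 0, 0, 0, 0], [-0.86, 0, 0, 0, 0], [-0.86, 0, 0, 0, 0]])

```text
time: 6.03
tcp_pos: [0.4601, 0.0112, 0.0522]
ee_rot: [-1.977, -2.441, 0.0]
contact_force: [-0.6, -0.5, 0.4]
finger_gap: 0.069
```

jog_arm(plan=[[-0.9, 0, 0, 0, 0], [-0.9, 0, 0, 0, 0], [-0.9, 0, 0, 0, 0]])

```text
time: 6.28
tcp_pos: [0.4602, 0.0111, 0.0523]
ee_rot: [-1.978, -2.441, 0.0]
contact_force: [0.4, -0.0, -0.2]
finger_gap: 0.052
```

jog_arm(plan=[[-0.9, 0, 0, 0.01, 0], [-0.9, 0, 0, 0.01, 0], [-0.9, 0, 0, 0.01, 0], [-0.9, 0, 0, 0, 0]])

```text
time: 6.62
tcp_pos: [0.4625, 0.011, 0.0858]
ee_rot: [1.974, 2.437, 0.005]
contact_force: [0.1, -0.6, -0.5]
finger_gap: 0.052
```

```bash
python3 - <<'E'
from h import *
st();r=wristcam();cv2.imwrite("pics/w3.png",r["frame"])
r=read_camera("side");cv2.imwrite("pics/s3.png",r["frame"])
E
```

```text
t 6.62 tcp [0.4625 0.011  0.0858] jawdeg 12.0 F [ 0.1 -0.6 -0.5] gap 0.052 q [-0.09 -0.18  2.18  0.    1.14 -0.3 ]
```

View pics/w3.png

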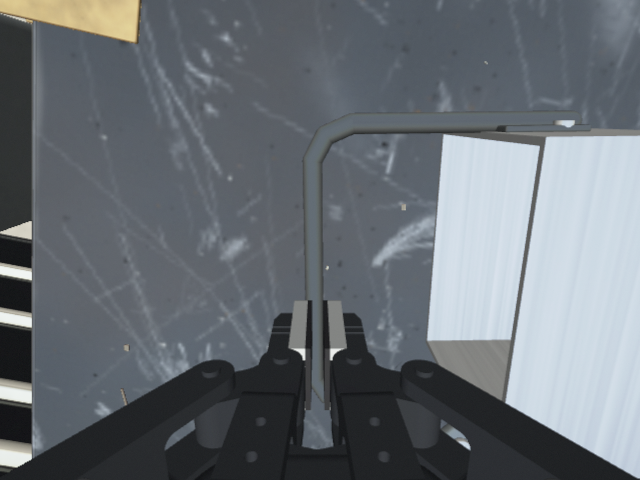

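View pics/s3.png

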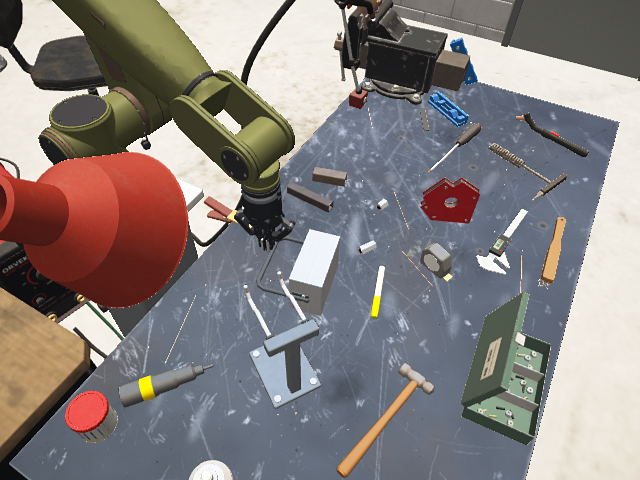

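jog_arm(plan=[[-0.7, 0, 0, -0.017, 0], [-0.8, 0, 0, -0.017, 0], [-0.9, 0, 0, 0, 0], [-0.94, 0, 0, 0, 0], [-0.94, 0, 0, 0, 0], [-0.94, 0, 0, 0, 0]])

```text
time: 7.22
tcp_pos: [0.4608, 0.0111, 0.0493]
ee_rot: [1.977, 2.44, 0.001]
contact_force: [0.5, 0.0, -0.9]
finger_gap: 0.031
```

jog_arm(plan=[[-0.97, 0, 0, 0, 0], [-0.97, 0, 0, 0, 0], [-0.97, 0, 0, 0, 0]])

```text
time: 7.47
tcp_pos: [0.4605, 0.0111, 0.0488]
ee_rot: [1.977, 2.441, 0.001]
contact_force: [0.6, -0.1, -0.3]
finger_gap: 0.009
```

```bash
python3 - <<'E'
from h import *
st();r=wristcam();cv2.imwrite("pics/w4.png",r["frame"][200:440,200:440])
E
```

```text
t 7.47 tcp [0.4605 0.0111 0.0488] jawdeg 12.0 F [ 0.6 -0.1 -0.3] gap 0.009 q [-0.09 -0.13  2.21  0.    1.07 -0.3 ]
```

View pics/w4.png

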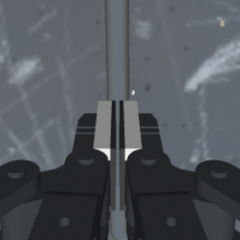

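```bash
python3 - <<'E'
from h import *
r=read_camera("side");q=read_camera("scene")
s=st()
p=proj(r,s["tcp_pos"]);p2=proj(q,s["tcp_pos"]);print(p,p2)
def crop(f,p):
    x,y=[int(max(40,v)) for v in p]; return cv2.resize(f[max(0,y-50):y+50,x-60:x+60],(400,333),interpolation=cv2.INTER_CUBIC)
cv2.imwrite("pics/c5.png",np.hstack([crop(r["frame"],p),crop(q["frame"],p2)]))
E
```

```text
t 7.62 tcp [0.4603 0.0111 0.0485] jawdeg 12.0 F [-0.4  0.   0.1] gap 0.015 q [-0.09 -0.13  2.21  0.    1.07 -0.3 ]
[268.20117625 261.15757514] [278.74115082 238.8013904 ]
```

View pics/c5.png

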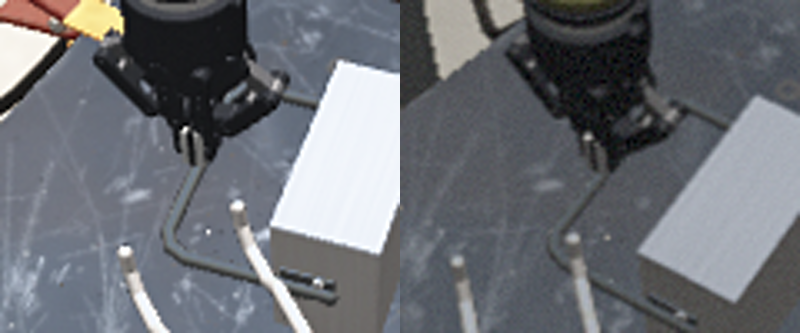

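jog_arm(plan=[[-1, 0, 0, 0, 0], [-1, 0, 0, 0, 0], [-1, 0, 0, 0.01, 0], [-1, 0, 0, 0.02, 0], [-1, 0, 0, 0.02, 0], [-1, 0, 0, 0, 0]])

```text
time: 8.12
tcp_pos: [0.4634, 0.0109, 0.1034]
ee_rot: [1.973, 2.436, 0.007]
contact_force: [0.8, -0.2, 1.3]
finger_gap: 0.003
```

```bash
python3 - <<'E'
from h import *
r=read_camera("side");w=wristcam()
s=st()
p=proj(r,s["tcp_pos"]);print(p)
def crop(f,p):
    x,y=[int(max(40,v)) for v in p]; return cv2.resize(f[max(0,y-50):y+50,x-60:x+60],(480,400),interpolation=cv2.INTER_CUBIC)
cv2.imwrite("pics/c6.png",np.hstack([crop(r["frame"],p),w["frame"][80:480,160:480]]))
E
```

```text
t 8.22 tcp [0.4611 0.0111 0.0997] jawdeg 12.0 F [-0.3  0.2 -0.9] gap -0.001 q [-0.09 -0.2   2.17 -0.    1.17 -0.3 ]
[267.0754285  246.92278985]
```

View pics/c6.png

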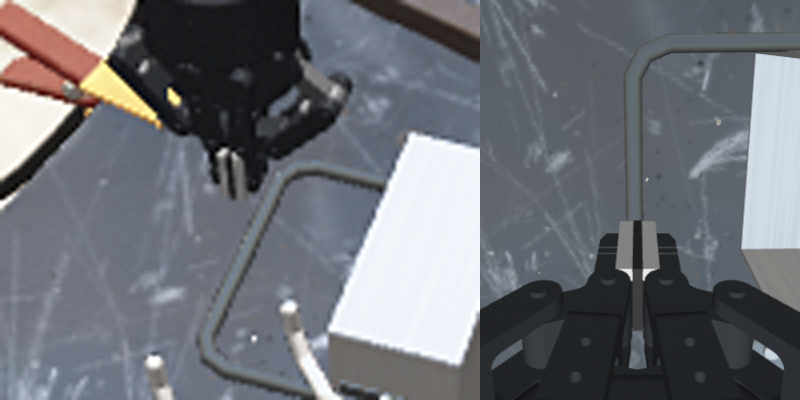

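The carrier was not gripped and has not moved. I'll check the bar's true height against the pictures.

```bash
cp pics/w1.png /tmp/; python3 - <<'E'
from h import *
z=np.load("w1.npz");r1=dict(T=z["T"],camera_matrix=z["K"])
w=wristcam();r=read_camera("side");q=read_camera("scene");s=st()
zc=np.array([-np.cos(np.radians(12)),-np.sin(np.radians(12)),0]);yc=np.array([np.cos(np.radians(102)),np.sin(np.radians(102)),0])
for h in [.035,.045,.055,.065]:
    m=np.array([.4605,.0125,h])
    A=m+.078*yc-zc*.03;B=m-.078*yc-zc*.03
    print(h,"w1",np.round(proj(r1,A)),np.round(proj(r1,B)),"w",np.round(proj(w,A)),"side",np.round(proj(r,m),1),"scene",np.round(proj(q,m),1))
big=lambda f,x0,y0:cv2.resize(f[y0:y0+100,x0:x0+100],(390,390),interpolation=cv2.INTER_CUBIC)
for dz in (0,-.014): print("tip",proj(r,s["tcp_pos"]+[0,0,dz]),proj(w,s["tcp_pos"]+[0,0,dz]))
cv2.imwrite("pics/c7.png",np.hstack([big(r["frame"],240,225),big(q["frame"],240,205)]))
print(np.round(w["camera_matrix"],1))
cv2.imwrite("pics/w7.png",w["frame"])
E
```

```text
t 8.37 tcp [0.4593 0.0112 0.0973] jawdeg 12.0 F [-0.3  0.6 -1.2] gap -0.0 q [-0.09 -0.2   2.18  0.    1.17 -0.3 ]
0.035 w1 [355. 118.] [350. 297.] w [374. 113.] side [269.  264.4] scene [279.6 241.9]
0.045 w1 [356. 118.] [350. 301.] w [377. 112.] side [268.7 261.7] scene [279.3 239.4]
0.055 w1 [357. 118.] [351. 306.] w [380. 112.] side [268.4 259. ] scene [279.1 236.8]
0.065 w1 [359. 118.] [352. 311.] w [383. 112.] side [268.2 256.3] scene [278.8 234.2]
tip [266.49849248 247.26642917] [313.63682506 302.48530222]
tip [266.90151591 251.2965383 ] [313.7902182  289.42138629]
[[403.2   0.  317.1]
 [  0.  403.2 244.7]
 [  0.    0.    1. ]]
```

View pics/c7.png

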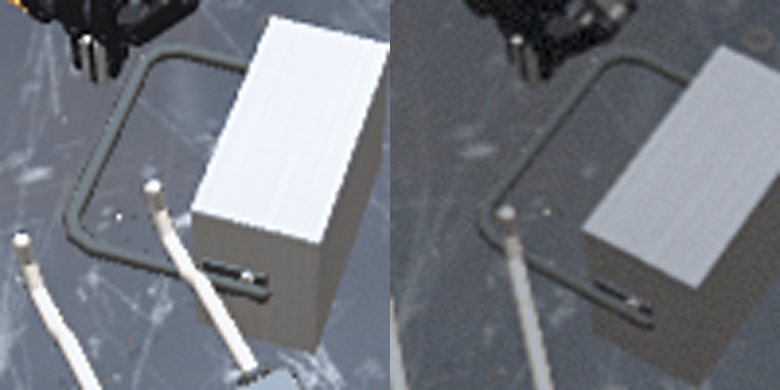

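View pics/w7.png

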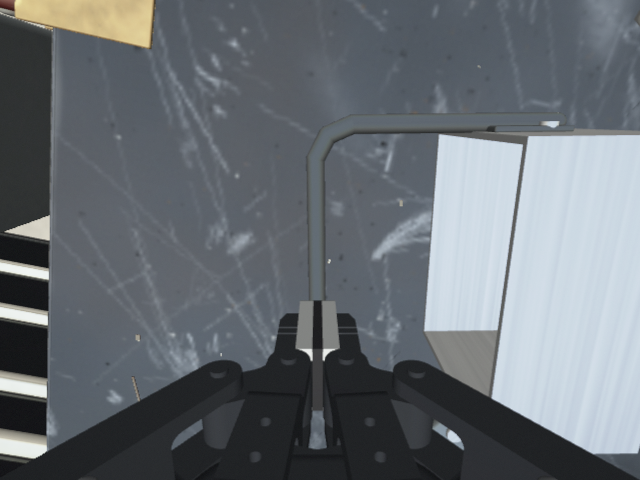

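jog_arm(plan=[[-0.4, 0.001, 0, 0, 0], [-0.4, 0, 0, 0, 0], [-0.4, 0, 0, -0.034, 0], [-0.4, 0, 0, -0.034, 0], [-0.4, 0, 0, 0, 0], [-0.4, 0, 0, 0, 0]])

```text
time: 8.87
tcp_pos: [0.4589, 0.0114, 0.0283]
ee_rot: [-1.974, -2.437, 0.005]
contact_force: [-0.5, -1.2, -0.0]
finger_gap: 0.3
```

```bash
python3 - <<'E'
from h import *
st();r=wristcam();cv2.imwrite("pics/w8.png",r["frame"][80:480,160:480])
E
```

```text
t 8.87 tcp [0.4589 0.0114 0.0283] jawdeg 12.0 F [-0.5 -1.2 -0. ] gap 0.3 q [-0.09 -0.1   2.22 -0.    1.03 -0.3 ]
```

View pics/w8.png

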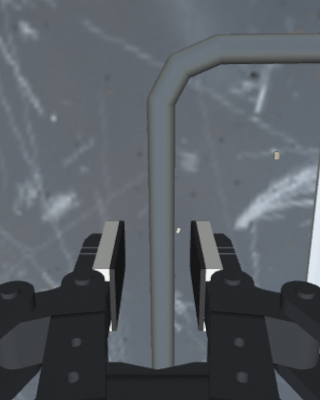

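jog_arm(plan=[[-0.85, 0, 0, 0, 0], [-0.85, 0, 0, 0, 0], [-0.9, 0, 0, 0, 0], [-0.9, 0, 0, 0, 0]])

```text
time: 9.25
tcp_pos: [0.4625, 0.011, 0.0322]
ee_rot: [1.976, 2.439, 0.002]
contact_force: [-1.3, -0.8, 2.8]
finger_gap: 0.076
```

jog_arm(plan=[[-0.9, 0, 0, 0.01, 0], [-0.9, 0, 0, 0.01, 0], [-0.9, 0, 0, 0.02, 0], [-0.9, 0, 0, 0.02, 0], [-0.9, 0, 0, 0, 0], [-0.9, 0, 0, 0, 0]])

```text
time: 9.75
tcp_pos: [0.4618, 0.0109, 0.092]
ee_rot: [1.976, 2.44, 0.001]
contact_force: [-3.3, -0.8, 2.3]
finger_gap: 0.07
```

```bash
python3 - <<'E'
from h import *
st();r=wristcam();q=read_camera("side");cv2.imwrite("pics/w9.png",np.hstack([r["frame"][80:480,160:480],q["frame"][100:500,150:500][:400]][0:1]+[cv2.resize(q["frame"][160:360,180:380],(400,400))]))
E
```

```text
t 9.75 tcp [0.4618 0.0109 0.092 ] jawdeg 12.0 F [-3.3 -0.8  2.3] gap 0.07 q [-0.09 -0.19  2.18 -0.    1.15 -0.3 ]
```

View pics/w9.png

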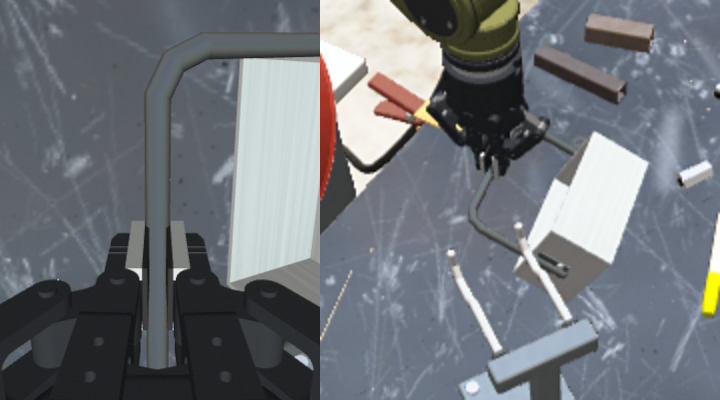

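jog_arm(plan=[[-0.9, 0, 0, 0.02, 0], [-0.9, 0, 0, 0.02, 0], [-0.9, 0, 0, 0.02, 0], [-0.9, 0, 0, 0.02, 0], [-0.9, 0, 0, 0.02, 0], [-0.9, 0, 0, 0, 0], [-0.9, 0, 0, 0, 0], [-0.9, 0, 0, 0, 0]])

```text
time: 10.52
tcp_pos: [0.4599, 0.0113, 0.1877]
ee_rot: [-1.975, -2.438, 0.003]
contact_force: [-0.4, 0.1, -3.1]
finger_gap: 0.072
```

```bash
python3 - <<'E'
from h import *
st();r=wristcam();q=read_camera("side");cv2.imwrite("pics/w10.png",np.hstack([r["frame"][80:480,160:480],cv2.resize(q["frame"][160:360,180:380],(400,400))]))
E
```

```text
t 10.52 tcp [0.4599 0.0113 0.1877] jawdeg 12.0 F [-0.4  0.1 -3.1] gap 0.072 q [-0.09 -0.29  2.09  0.    1.35 -0.3 ]
```

View pics/w10.png

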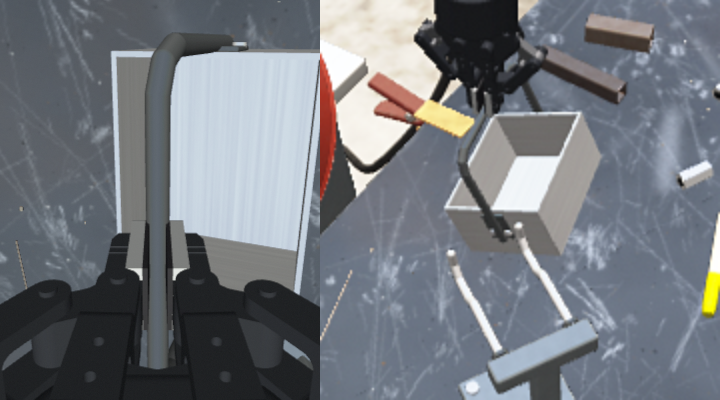

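jog_arm(plan=[[-0.9, 0.003, 0.006, 0, -0.1], [-0.9, 0.003, 0.006, 0, -0.1], [-0.9, 0.003, 0.006, 0, -0.1], [-0.9, 0.003, 0.006, 0, -0.1], [-0.9, 0.003, 0.006, -0.01, -0.1], [-0.9, 0.003, 0.006, -0.01, -0.1], [-0.9, 0.003, 0.006, -0.01, -0.1], [-0.9, 0.003, 0.006, -0.01, -0.1]])

```text
time: 11.28
tcp_pos: [0.4843, 0.0595, 0.148]
ee_rot: [-2.774, -1.47, 0.004]
contact_force: [-0.2, -0.1, -4.6]
finger_gap: 0.071
```

jog_arm(plan=[[-0.9, 0, 0, -0.004, 0], [-0.9, 0.004, -0.003, -0.004, 0], [-0.9, 0.004, -0.003, -0.004, 0], [-0.9, 0.004, -0.003, -0.004, 0], [-0.9, 0.004, -0.003, -0.003, 0], [-0.9, 0, 0, 0, 0]])

```text
time: 11.78
tcp_pos: [0.5056, 0.0451, 0.1358]
ee_rot: [2.766, 1.476, 0.011]
contact_force: [-0.0, -2.6, 8.0]
finger_gap: 0.067
```

```bash
python3 - <<'E'
from h import *
st();r=wristcam();q=read_camera("side");cv2.imwrite("pics/w11.png",np.hstack([r["frame"][80:480,160:480],cv2.resize(q["frame"][160:360,180:380],(400,400))]))
E
```

```text
t 11.78 tcp [0.5056 0.0451 0.1358] jawdeg -33.8 F [-0.  -2.6  8. ] gap 0.067 q [-0.02 -0.14  2.05 -0.    1.22  0.58]
```

View pics/w11.png

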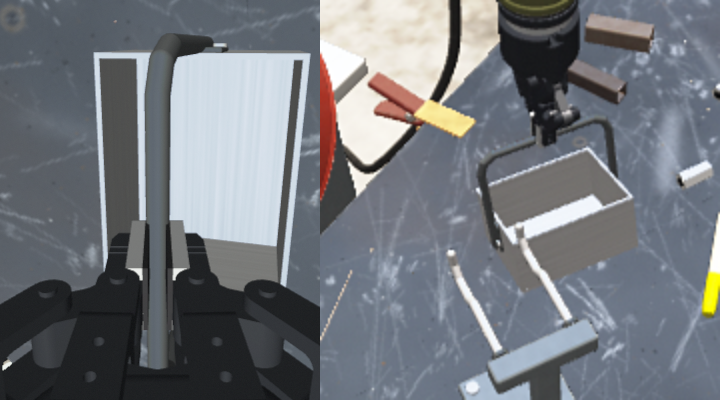

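jog_arm(plan=[[-0.9, 0.003, -0.002, -0.003, 0], [-0.9, 0.003, -0.002, -0.003, 0], [-0.9, 0.003, -0.002, -0.002, 0], [-0.9, 0, 0, 0, 0], [-0.9, 0, 0, 0, 0]])

```text
time: 12.3
tcp_pos: [0.5183, 0.0372, 0.133]
ee_rot: [2.758, 1.472, 0.021]
contact_force: [0.3, -10.5, 20.9]
finger_gap: 0.068
```

```bash
python3 - <<'E'
from h import *
st();r=wristcam();q=read_camera("side");cv2.imwrite("pics/w12.png",np.hstack([r["frame"][80:480,160:480],cv2.resize(q["frame"][160:360,180:380],(400,400))]))
E
```

```text
t 12.3 tcp [0.5183 0.0372 0.133 ] jawdeg -33.8 F [  0.3 -10.5  20.9] gap 0.068 q [-0.03 -0.11  2.03 -0.01  1.2   0.56]
```

View pics/w12.png

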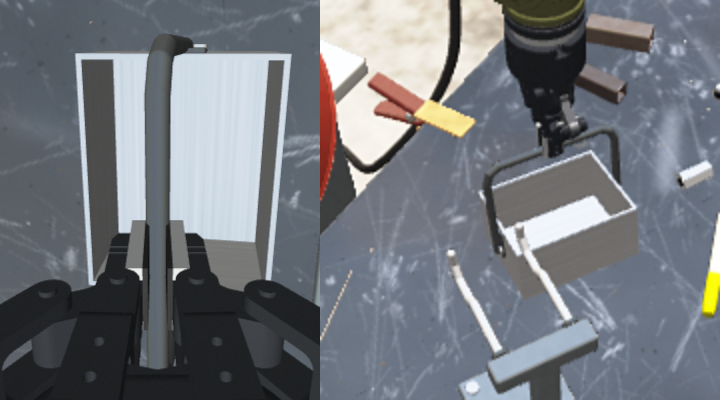

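jog_arm(plan=[[-0.9, 0, 0, 0.005, 0], [-0.3, 0, 0, 0, 0], [-0.3, 0, 0, 0, 0], [-0.3, 0, 0, 0, 0], [-0.3, 0, 0, 0.03, 0], [0, 0, 0, 0.04, 0], [0, 0, 0, 0.04, 0], [0, 0, 0, 0, 0]])

```text
time: 13.07
tcp_pos: [0.5139, 0.0413, 0.2471]
ee_rot: [2.766, 1.476, 0.018]
contact_force: [0.4, -0.3, 1.6]
finger_gap: 0.497
```

```bash
python3 - <<'E'
from h import *
st();r=wristcam();q=read_camera("side");p=read_camera("scene");cv2.imwrite("pics/w13.png",np.hstack([r["frame"][80:480,160:480],cv2.resize(q["frame"][160:360,180:380],(400,400))]))
for n in ["bail_mid","carrier_floor","carrier"]:
  for c in ["wrist","side","scene"]: print(n,c,[(round(d["conf"],2),np.round(d["position"],4).tolist()) for d in mark_of(n,c)][:2])
E
```

```text
t 13.07 tcp [0.5139 0.0413 0.2471] jawdeg -33.8 F [ 0.4 -0.3  1.6] gap 0.497 q [-0.02 -0.2   1.92  0.    1.41  0.57]
bail_mid wrist [(0.89, [0.5221, 0.0314, 0.1499])]
bail_mid side [(0.66, [0.5303, 0.0301, 0.1465])]
bail_mid scene [(0.69, [0.5257, 0.0323, 0.1464])]
carrier_floor wrist [(0.67, [0.5279, 0.0351, 0.0058])]
carrier_floor side [(0.9, [0.5276, 0.0305, 0.0027]), (0.53, [0.5321, 0.03, -0.0008])]
carrier_floor scene [(0.9, [0.5279, 0.0314, 0.0076]), (0.62, [0.5976, 0.3378, 0.0087])]
carrier wrist [(0.63, [0.5306, 0.0286, -0.0055])]
carrier side [(0.65, [0.5264, 0.0304, -0.0027]), (0.52, [0.6971, 0.0894, 0.0002])]
carrier scene [(0.68, [0.5274, 0.029, 0.0002])]
```

View pics/w13.png

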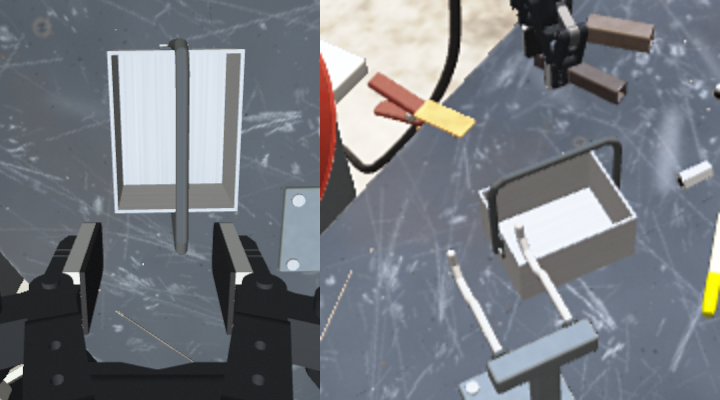

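Seen so far: the carrier stands upright and released at about (0.527, 0.031). Next is the spacer, gripped by its ends.

jog_arm(plan=[[0.4, 0.0078, 0.0105, 0, 0.1184], [0.4, 0.0078, 0.0105, 0, 0.1184], [0.4, 0.0078, 0.0105, 0, 0.1184], [0.4, 0.0078, 0.0105, 0, 0.1184], [0.4, 0.0078, 0.0105, 0, 0.1184], [0.4, 0.0078, 0.0105, 0, 0.1184], [0.4, 0.0078, 0.0105, 0, 0.1184], [0.4, 0.0078, 0.0105, 0, 0.1184]])

```text
time: 14.33
tcp_pos: [0.5729, 0.1257, 0.2381]
ee_rot: [-1.785, -2.585, 0.0]
contact_force: [0.3, -0.2, -0.4]
finger_gap: 0.698
```

jog_arm(plan=[[0.4, 0.0078, 0.0105, -0.02, 0.1184], [0.4, 0.0078, 0.0105, -0.02, 0.1184], [0.4, 0.0078, 0.0105, -0.02, 0.1184], [0.4, 0.0078, 0.0105, -0.02, 0.1184], [0.4, 0.0078, 0.0105, -0.02, 0.1184], [0.4, 0.0078, 0.0105, -0.02, 0.1184], [0.4, 0, 0, 0, 0], [0.4, 0, 0, 0, 0]])

```text
time: 15.0
tcp_pos: [0.6183, 0.1882, 0.1165]
ee_rot: [-0.785, -3.038, 0.003]
contact_force: [1.2, -0.2, 0.2]
finger_gap: 0.701
```

```bash
python3 - <<'E'
from h import *
s=st();r=wristcam();f=r["frame"].copy()
for n in ["long_spacer_mid","short_spacer_mid"]:
  for d in mark_of(n,"wrist")[:2]: print(n,round(d["conf"],2),np.round(d["position"],4),proj(r,d["position"]))
for d in regions_of("long_spacer_mid","wrist")[:1]:
  ys,xs=np.nonzero(d["region"]);P=np.array([onplane(r,x,y,.02)[:2] for x,y in zip(xs,ys)],np.float32)
  b=cv2.minAreaRect(P*1000);print(b,xs.min(),xs.max(),ys.min(),ys.max())
print("tcp at z.01",proj(r,[s["tcp_pos"][0],s["tcp_pos"][1],.01]))
cv2.imwrite("pics/w14.png",f)
E
```

```text
t 15.0 tcp [0.6183 0.1882 0.1165] jawdeg 61.0 F [ 1.2 -0.2  0.2] gap 0.701 q [ 0.21  0.2   1.74 -0.    1.21 -0.85]
long_spacer_mid 0.88 [0.6266 0.1889 0.0115] [324.09123073 247.4305454 ]
short_spacer_mid 0.83 [0.5945 0.3424 0.0038] [514.92326391  87.48141052]
short_spacer_mid 0.72 [0.6246 0.1907 0.0074] [324.90743265 242.01417542]
tcp at z.01 [317.28478213 237.1348394 ]
```

View pics/w14.png

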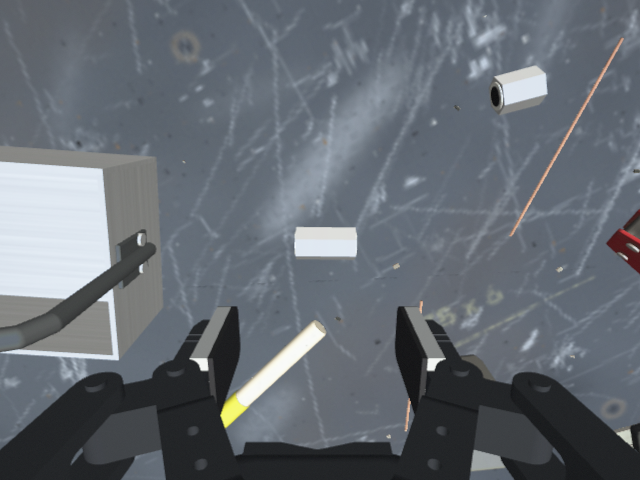

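jog_arm(plan=[[0.3, 0.006, 0.0025, -0.03, 0], [0.3, 0, 0, -0.03, 0], [0.3, 0, 0, -0.03, 0], [0.3, 0, 0, -0.02, 0], [0.3, 0, 0, 0, 0], [0.3, 0, 0, 0, 0]])

```text
time: 15.7
tcp_pos: [0.6251, 0.1902, 0.0085]
ee_rot: [-0.785, -3.041, 0.001]
contact_force: [1.0, -1.5, 0.5]
finger_gap: 0.651
```

```bash
python3 - <<'E'
from h import *
s=st();r=wristcam();q=read_camera("side")
cv2.imwrite("pics/w15.png",np.hstack([r["frame"][80:480,120:520],cv2.resize(q["frame"][200:300,320:420],(400,400),interpolation=cv2.INTER_CUBIC)]))
print(proj(q,s["tcp_pos"]))
E
```

```text
t 15.7 tcp [0.6251 0.1902 0.0085] jawdeg 61.1 F [ 1.  -1.5  0.5] gap 0.651 q [ 0.21  0.33  1.78 -0.    1.03 -0.85]
[367.35459485 247.69122321]
```

View pics/w15.png

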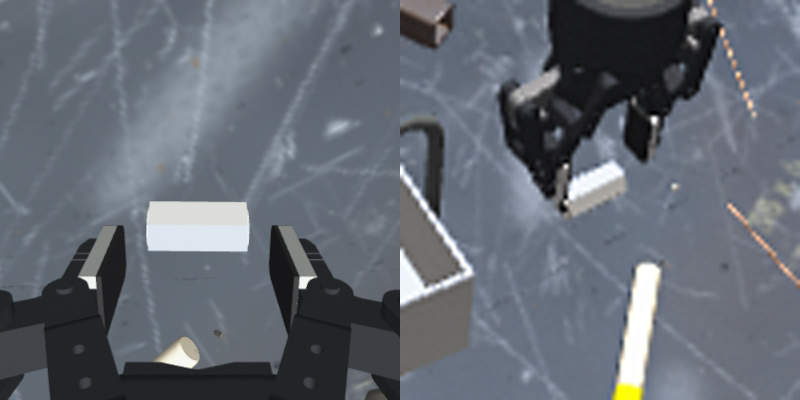

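jog_arm(plan=[[0.3, 0, 0, -0.005, 0], [0.3, 0, 0, -0.005, 0], [0.3, 0, 0, 0, 0], [0.3, 0, 0, 0, 0]])

```text
time: 16.13
tcp_pos: [0.6253, 0.1907, -0.0016]
ee_rot: [-0.784, -3.042, 0.0]
contact_force: [0.6, 0.5, -0.1]
finger_gap: 0.652
```

jog_arm(plan=[[0.3, 0, 0, -0.004, 0], [0.3, 0, 0, -0.002, 0], [0.3, 0, 0, 0, 0], [0.3, 0, 0, 0, 0]])

```text
time: 16.47
tcp_pos: [0.6251, 0.1906, -0.0081]
ee_rot: [-0.783, -3.042, 0.001]
contact_force: [-0.9, 0.3, -0.2]
finger_gap: 0.65
```

jog_arm(plan=[[0.1, 0, 0, 0, 0], [-0.1, 0, 0, 0, 0], [-0.4, 0, 0, 0, 0], [-0.4, 0, 0, 0, 0], [-0.4, 0, 0, 0, 0], [-0.4, 0, 0, 0, 0]])

```text
time: 16.97
tcp_pos: [0.6258, 0.1908, -0.0072]
ee_rot: [0.783, 3.041, 0.001]
contact_force: [-0.2, 0.5, 2.5]
finger_gap: 0.445
```

jog_arm(plan=[[-0.4, 0, 0, 0.03, 0], [-0.4, 0, 0, 0.04, 0], [-0.4, 0, 0, 0.04, 0], [-0.4, 0, 0, 0.04, 0], [-0.4, 0, 0, 0.04, 0], [-0.4, 0, 0, 0, 0]])

```text
time: 17.47
tcp_pos: [0.6302, 0.1918, 0.1935]
ee_rot: [0.78, 3.028, 0.012]
contact_force: [1.7, 0.0, 1.2]
finger_gap: 0.449
```

```bash
python3 - <<'E'
from h import *
s=st();r=wristcam()
cv2.imwrite("pics/w16.png",r["frame"])
for n in ["bail_mid","carrier_floor"]: print(n,[(round(d["conf"],2),np.round(d["position"],4).tolist()) for d in mark_of(n,"wrist")][:2])
E
```

```text
t 17.47 tcp [0.6302 0.1918 0.1935] jawdeg 61.1 F [1.7 0.  1.2] gap 0.449 q [ 0.21  0.15  1.66  0.    1.31 -0.85]
bail_mid []
carrier_floor [(0.84, [0.5266, 0.0334, 0.0067])]
```

View pics/w16.png

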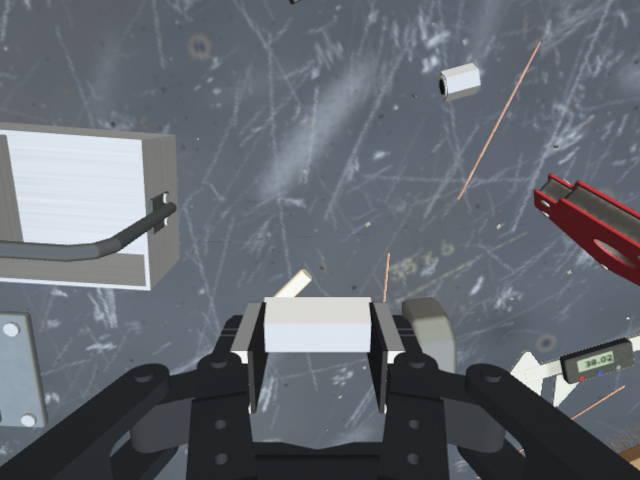

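jog_arm(plan=[[-0.4, -0.0126, -0.0293, 0, -0.03], [-0.4, -0.0126, -0.0293, 0, -0.03], [-0.4, -0.0126, -0.0293, 0, -0.03], [-0.4, -0.0126, -0.0293, 0, 0], [-0.4, -0.0126, -0.0293, 0, 0], [-0.4, -0.0126, -0.0293, 0, 0], [-0.4, 0, 0, 0, 0], [-0.4, 0, 0, 0, 0]])

```text
time: 18.28
tcp_pos: [0.5478, 0.0137, 0.1794]
ee_rot: [-0.922, -2.998, 0.001]
contact_force: [0.4, 0.6, -0.5]
finger_gap: 0.45
```

```bash
python3 - <<'E'
from h import *
s=st();r=wristcam();q=read_camera("side")
cv2.imwrite("pics/w17.png",np.hstack([r["frame"][80:480,120:520],cv2.resize(q["frame"][160:310,250:400],(400,400),interpolation=cv2.INTER_CUBIC)]))
for n in ["bail_mid","carrier_floor"]: print(n,[(round(d["conf"],2),np.round(d["position"],4).tolist()) for d in mark_of(n,"wrist")][:2])
E
```

```text
t 18.28 tcp [0.5478 0.0137 0.1794] jawdeg 55.8 F [ 0.4  0.6 -0.5] gap 0.45 q [-0.07 -0.07  1.91  0.    1.3  -1.05]
bail_mid [(0.89, [0.5275, 0.028, 0.1474]), (0.55, [0.5263, 0.0351, 0.0051])]
carrier_floor []
```

View pics/w17.png

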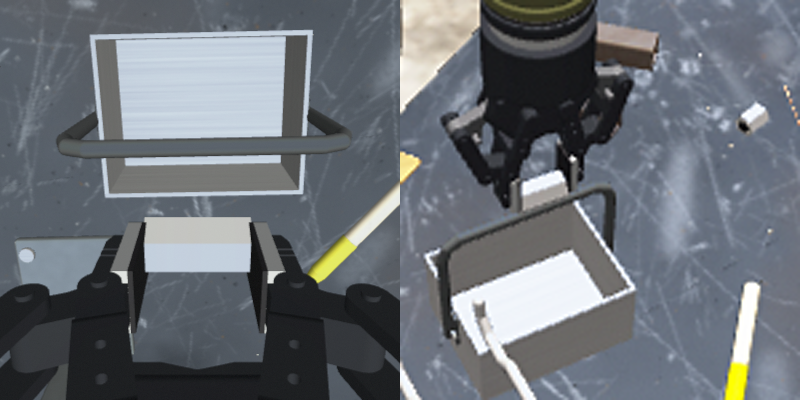

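jog_arm(plan=[[-0.4, 0, 0, -0.03, 0], [-0.4, 0, 0, -0.03, 0], [-0.4, 0, 0, -0.02, 0], [-0.4, 0, 0, -0.009, 0], [-0.4, 0, 0, 0, 0], [-0.4, 0, 0, 0, 0]])

```text
time: 18.98
tcp_pos: [0.5501, 0.0154, 0.0935]
ee_rot: [-0.918, -3.004, 0.0]
contact_force: [0.6, -0.5, -0.9]
finger_gap: 0.447
```

```bash
python3 - <<'E'
from h import *
s=st();r=wristcam();q=read_camera("side");p=read_camera("scene")
z=lambda f,x,y:cv2.resize(f[y:y+120,x:x+120],(380,380),interpolation=cv2.INTER_CUBIC)
cv2.imwrite("pics/w18.png",np.hstack([z(q["frame"],260,190),z(p["frame"],270,170)]))
cv2.imwrite("pics/w18b.png",r["frame"])
E
```

```text
t 18.98 tcp [0.5501 0.0154 0.0935] jawdeg 56.0 F [ 0.6 -0.5 -0.9] gap 0.447 q [-0.07  0.02  1.98  0.    1.14 -1.05]
```

View pics/w18.png

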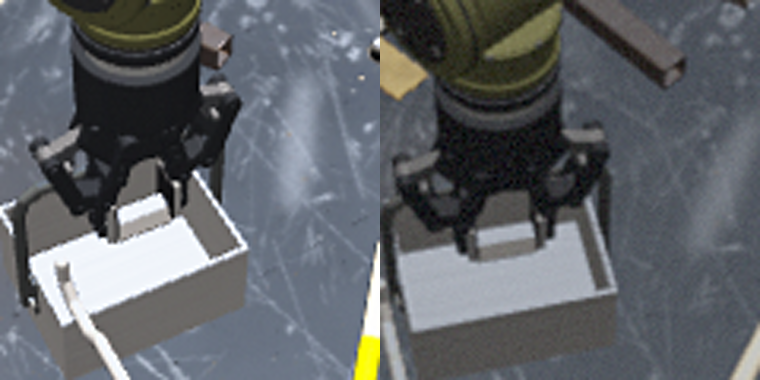

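View pics/w18b.png

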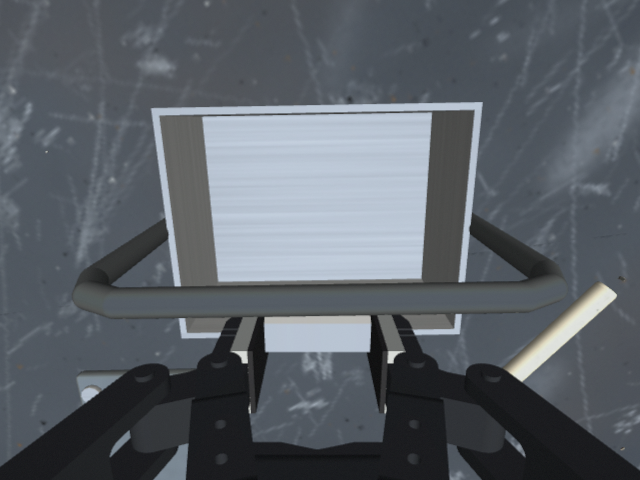

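jog_arm(plan=[[-0.4, 0, 0, -0.006, 0], [-0.4, 0, 0, -0.006, 0], [-0.4, 0, 0, 0, 0], [-0.4, 0, 0, 0, 0]])

```text
time: 19.47
tcp_pos: [0.5493, 0.0148, 0.0807]
ee_rot: [-0.92, -3.003, 0.0]
contact_force: [-0.6, 0.2, -0.6]
finger_gap: 0.454
```

Still no contact, so I'll go a little lower and then release.

jog_arm(plan=[[-0.4, 0, 0, -0.006, 0], [-0.4, 0, 0, -0.004, 0], [-0.4, 0, 0, 0, 0], [-0.4, 0, 0, 0, 0]])

```text
time: 19.8
tcp_pos: [0.5494, 0.0149, 0.0707]
ee_rot: [-0.919, -3.003, 0.0]
contact_force: [0.2, -0.8, -1.0]
finger_gap: 0.449
```

jog_arm(plan=[[0, 0, 0, 0, 0], [0.1, 0, 0, 0, 0], [0.1, 0, 0, 0, 0], [0.1, 0, 0, 0.02, 0], [0.1, 0, 0, 0.04, 0], [0.1, 0, 0, 0.04, 0], [0.1, 0, 0, 0.03, 0], [0.1, 0, 0, 0, 0]])

```text
time: 20.47
tcp_pos: [0.5543, 0.0146, 0.2108]
ee_rot: [0.915, 2.99, 0.005]
contact_force: [0.8, 0.2, 0.7]
finger_gap: 0.549
```

```bash
python3 - <<'E'
from h import *
s=st();r=wristcam();q=read_camera("side")
z=lambda f,x,y:cv2.resize(f[y:y+120,x:x+120],(400,400),interpolation=cv2.INTER_CUBIC)
cv2.imwrite("pics/w19.png",np.hstack([z(q["frame"],260,190),r["frame"][80:480,120:520]]))
for n in ["bail_mid","carrier_floor","long_spacer_mid"]:
  for c in ["wrist","side"]: print(n,[(round(d["conf"],2),np.round(d["position"],4).tolist()) for d in mark_of(n,c)][:2])
E
```

```text
t 20.47 tcp [0.5543 0.0146 0.2108] jawdeg 56.0 F [0.8 0.2 0.7] gap 0.549 q [-0.07 -0.09  1.88  0.    1.34 -1.05]
bail_mid [(0.88, [0.5253, 0.0308, 0.1471]), (0.43, [0.5318, 0.0312, -0.0025])]
bail_mid [(0.81, [0.5311, 0.0297, 0.147])]
carrier_floor [(0.58, [0.531, 0.0336, 0.0052])]
carrier_floor [(0.87, [0.5279, 0.0287, 0.0023]), (0.48, [0.5768, -0.1427, 0.21])]
long_spacer_mid [(0.74, [0.5477, 0.014, 0.0105])]
long_spacer_mid []
```

View pics/w19.png

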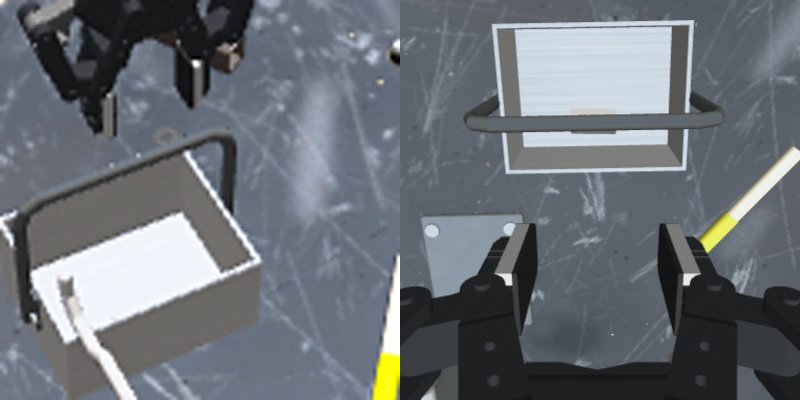

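jog_arm(plan=[[0.1, -0.0062, 0.0183, 0, -0.12], [0.1, -0.0062, 0.0183, 0, -0.12], [0.1, -0.0062, 0.0183, 0, -0.12], [0.1, -0.0062, 0.0183, 0, -0.12], [0.1, -0.0062, 0.0183, 0, -0.12], [0.1, -0.0062, 0.0183, 0, -0.12], [0.1, -0.0062, 0.0183, 0, -0.12], [0.1, -0.0062, 0.0183, 0, -0.12]])

```text
time: 21.53
tcp_pos: [0.4994, 0.162, 0.2003]
ee_rot: [-2.209, -2.232, 0.002]
contact_force: [0.7, 0.0, 0.1]
finger_gap: 0.549
```

jog_arm(plan=[[0.1, -0.0062, 0.0183, 0, -0.12], [0.1, -0.0062, 0.0183, 0, -0.12], [0.1, -0.0062, 0.0183, 0, -0.12], [0.1, -0.0062, 0.0183, 0, -0.12], [0.1, -0.0062, 0.0183, 0, -0.12], [0.1, -0.0062, 0.0183, 0, -0.12], [0.1, -0.0062, 0.0183, 0, -0.12], [0.1, -0.0062, 0.0183, 0, -0.12]])

```text
time: 22.2
tcp_pos: [0.4498, 0.3083, 0.2002]
ee_rot: [2.991, 0.961, -0.003]
contact_force: [-1.2, -0.3, -0.7]
finger_gap: 0.553
```

jog_arm(plan=[[0.1, -0.0062, 0.0183, -0.01, -0.12], [0.1, -0.0062, 0.0183, -0.01, -0.12], [0.1, -0.0062, 0.0183, -0.02, -0.12], [0.1, 0, 0, -0.02, 0], [0.1, 0, 0, -0.02, 0], [0.1, 0, 0, 0, 0], [0.1, 0, 0, 0, 0]])

```text
time: 22.78
tcp_pos: [0.4308, 0.3618, 0.1193]
ee_rot: [3.112, 0.419, -0.006]
contact_force: [0.1, 0.3, 0.8]
finger_gap: 0.551
```

```bash
python3 - <<'E'
from h import *
s=st();r=wristcam()
for n in ["short_tube_mid","long_tube_mid"]:
  for d in mark_of(n,"wrist")[:2]: print(n,round(d["conf"],2),np.round(d["position"],4),proj(r,d["position"]))
print("tcp at z.015/.03",proj(r,[s["tcp_pos"][0],s["tcp_pos"][1],.015]),proj(r,[s["tcp_pos"][0],s["tcp_pos"][1],.03]))
cv2.imwrite("pics/w20.png",r["frame"])
E
```

```text
t 22.78 tcp [0.4308 0.3618 0.1193] jawdeg -74.7 F [0.1 0.3 0.8] gap 0.551 q [0.6  0.02 1.93 0.   1.2  1.91]
short_tube_mid 0.6 [0.431  0.3599 0.0097] [320.1727725 234.4794679]
long_tube_mid 0.96 [0.4227 0.2631 0.0127] [449.31785808 281.41705578]
tcp at z.015/.03 [317.45309331 236.26619407] [317.51486642 242.86553812]
```

View pics/w20.png

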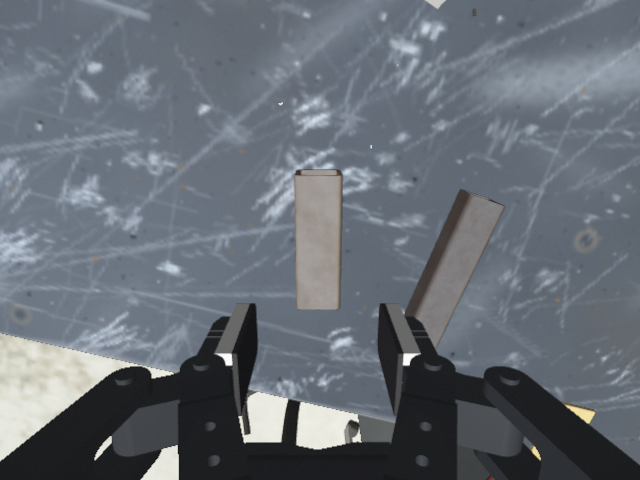

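jog_arm(plan=[[0.1, 0.0005, 0, -0.04, 0], [0.1, 0, 0, -0.04, 0], [0.1, 0, 0, -0.025, 0], [0.1, 0, 0, -0.012, 0], [0.1, 0, 0, 0, 0], [0.1, 0, 0, 0, 0]])

```text
time: 23.43
tcp_pos: [0.4335, 0.3631, 0.0057]
ee_rot: [-3.113, -0.418, -0.002]
contact_force: [-0.2, 0.2, 0.6]
finger_gap: 0.548
```

jog_arm(plan=[[-0.1, 0, 0, 0, 0], [-0.3, 0, 0, 0, 0], [-0.6, 0, 0, 0, 0], [-0.6, 0, 0, 0, 0], [-0.6, 0, 0, 0, 0], [-0.6, 0, 0, 0, 0]])

```text
time: 23.93
tcp_pos: [0.4346, 0.3638, 0.0075]
ee_rot: [-3.112, -0.419, -0.007]
contact_force: [0.2, -0.7, 6.3]
finger_gap: 0.327
```

jog_arm(plan=[[-0.6, 0, 0, 0.02, 0], [-0.6, 0, 0, 0.04, 0], [-0.6, 0, 0, 0.04, 0], [-0.6, 0, 0, 0.04, 0], [-0.6, 0, 0, 0.04, 0], [-0.6, 0, 0, 0.02, 0], [-0.6, 0, 0, 0, 0]])

```text
time: 24.52
tcp_pos: [0.4356, 0.3648, 0.213]
ee_rot: [-3.107, -0.418, -0.02]
contact_force: [1.1, 1.7, -1.5]
finger_gap: 0.332
```

```bash
python3 - <<'E'
from h import *
s=st();r=wristcam();q=read_camera("side")
z=lambda f,x,y:cv2.resize(f[y:y+120,x:x+120],(400,400),interpolation=cv2.INTER_CUBIC)
cv2.imwrite("pics/w21.png",np.hstack([z(q["frame"],270,90),r["frame"][80:480,120:520]]))
E
```

```text
t 24.52 tcp [0.4356 0.3648 0.213 ] jawdeg -74.7 F [ 1.1  1.7 -1.5] gap 0.332 q [ 0.6  -0.06  1.85  0.    1.34  1.91]
```

View pics/w21.png

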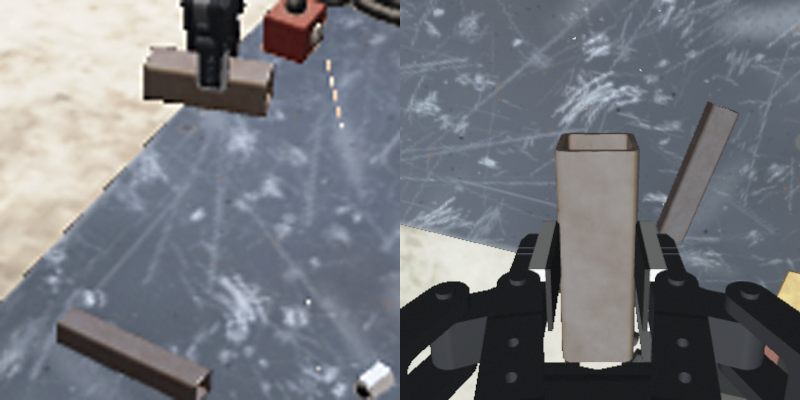

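Jaws straddling along x would hit the bail. I'll set the tube back down and regrip it near its end, so it can go in sideways under the bar.

jog_arm(plan=[[-0.6, 0, 0, -0.04, 0], [-0.6, 0, 0, -0.04, 0], [-0.6, 0, 0, -0.04, 0], [-0.6, 0, 0, -0.04, 0], [-0.6, 0, 0, -0.03, 0], [-0.6, 0, 0, -0.007, 0], [-0.6, 0, 0, 0, 0], [-0.6, 0, 0, 0, 0]])

```text
time: 25.28
tcp_pos: [0.4305, 0.3612, 0.0044]
ee_rot: [3.111, 0.418, -0.007]
contact_force: [-0.0, -0.7, -3.6]
finger_gap: 0.331
```

jog_arm(plan=[[-0.2, 0, 0, 0, 0], [0, 0, 0, 0, 0], [0, 0, 0, 0, 0], [0, -0.01, -0.0026, 0, 0], [0, -0.01, -0.0026, 0, 0], [0, -0.009, -0.0026, 0, 0], [0, 0, 0, 0, 0], [0, 0, 0, 0, 0]])

```text
time: 25.95
tcp_pos: [0.4026, 0.3545, 0.0073]
ee_rot: [3.113, 0.42, 0.0]
contact_force: [-0.4, -0.3, 0.5]
finger_gap: 0.499
```

```bash
python3 - <<'E'
from h import *
s=st();r=wristcam()
cv2.imwrite("pics/w22.png",r["frame"])
print(proj(r,[s["tcp_pos"][0],s["tcp_pos"][1],.03]))
E
```

```text
t 25.95 tcp [0.4026 0.3545 0.0073] jawdeg -74.6 F [-0.4 -0.3  0.5] gap 0.499 q [ 0.62  0.11  2.05 -0.    0.98  1.92]
[318.26214459 331.5209775 ]
```

View pics/w22.png

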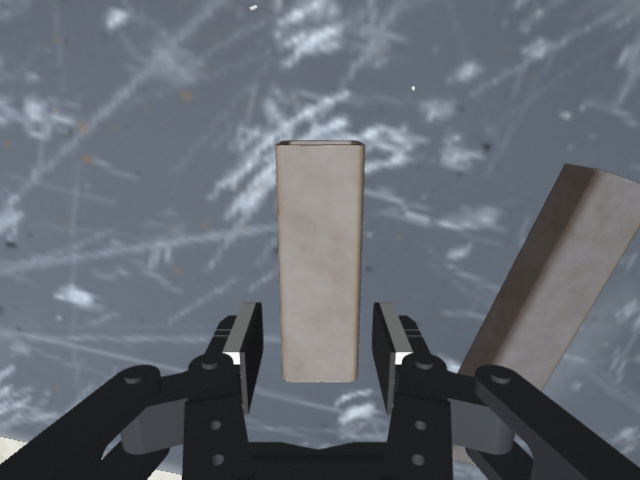

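jog_arm(plan=[[-0.2, 0, 0, 0, 0], [-0.4, 0, 0, 0, 0], [-0.6, 0, 0, 0, 0], [-0.6, 0, 0, 0, 0], [-0.6, 0, 0, 0, 0], [-0.6, 0, 0, 0.03, 0], [-0.6, 0, 0, 0.04, 0], [-0.6, 0, 0, 0.04, 0]])

```text
time: 26.67
tcp_pos: [0.4018, 0.3534, 0.1158]
ee_rot: [3.111, 0.418, -0.008]
contact_force: [1.0, 1.0, -0.2]
finger_gap: 0.329
```

```bash
python3 - <<'E'
from h import *
s=st();r=wristcam();q=read_camera("side")
z=lambda f,x,y:cv2.resize(f[y:y+120,x:x+120],(400,400),interpolation=cv2.INTER_CUBIC)
cv2.imwrite("pics/w23.png",np.hstack([z(q["frame"],250,110),r["frame"][80:480,120:520]]))
E
```

```text
t 26.67 tcp [0.4018 0.3534 0.1158] jawdeg -74.7 F [ 1.   1.  -0.2] gap 0.329 q [ 0.62 -0.04  2.   -0.    1.19  1.92]
```

View pics/w23.png

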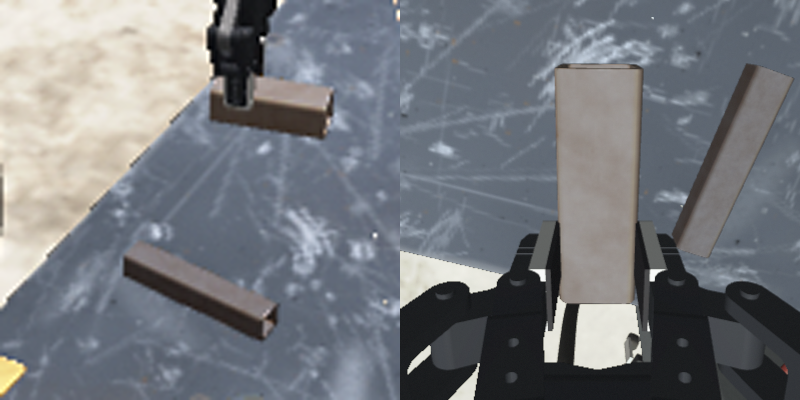

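jog_arm(plan=[[-0.6, 0.0073, -0.0292, 0, -0.1075], [-0.6, 0.0073, -0.0292, 0, -0.1075], [-0.6, 0.0073, -0.0292, 0, -0.1075], [-0.6, 0.0073, -0.0292, 0, -0.1075], [-0.6, 0.0073, -0.0292, 0, -0.1075], [-0.6, 0.0073, -0.0292, 0, -0.1075], [-0.6, 0.0073, -0.0292, 0, -0.1075], [-0.6, 0.0073, -0.0292, 0, -0.1075]])

```text
time: 27.43
tcp_pos: [0.4611, 0.1196, 0.1156]
ee_rot: [3.001, -0.925, -0.003]
contact_force: [0.3, 0.2, -1.9]
finger_gap: 0.328
```

jog_arm(plan=[[-0.6, 0, 0, -0.01, 0], [-0.6, 0, 0, -0.012, 0], [-0.6, 0, 0, 0, 0], [-0.6, 0, 0, 0, 0]])

```text
time: 27.77
tcp_pos: [0.4601, 0.1216, 0.093]
ee_rot: [3.004, -0.915, -0.007]
contact_force: [-0.5, 0.1, -1.8]
finger_gap: 0.324
```

```bash
python3 - <<'E'
from h import *
s=st();r=wristcam();q=read_camera("side")
X=np.array([.829,-.559]);Y=np.array([.559,.829]);d=s["tcp_pos"][:2]-[.5275,.031];print("x'",d@X,"y'",d@Y)
z=lambda f,x,y:cv2.resize(f[y:y+130,x:x+130],(400,400),interpolation=cv2.INTER_CUBIC)
cv2.imwrite("pics/w24.png",np.hstack([z(q["frame"],240,180),cv2.resize(r["frame"],None,fx=.625,fy=.834)[:400,:400]]))
for n in ["bail_mid","carrier_floor"]:
  for c in ["wrist","side"]: print(n,c,[(round(d["conf"],2),np.round(d["position"],4).tolist()) for d in mark_of(n,c)][:2])
cv2.imwrite("pics/w24b.png",r["frame"])
E
```

```text
t 27.77 tcp [0.4601 0.1216 0.093 ] jawdeg -123.9 F [-0.5  0.1 -1.8] gap 0.324 q [ 0.15 -0.15  2.14  0.    1.16  2.31]
x' -0.10654426898405457 y' 0.03741580748919699
bail_mid wrist []
bail_mid side [(0.8, [0.5278, 0.0332, 0.144])]
carrier_floor wrist [(0.81, [0.5273, 0.0352, 0.003])]
carrier_floor side [(0.84, [0.5295, 0.0274, 0.0018]), (0.65, [0.4783, 0.1096, 0.0978])]
```

View pics/w24.png

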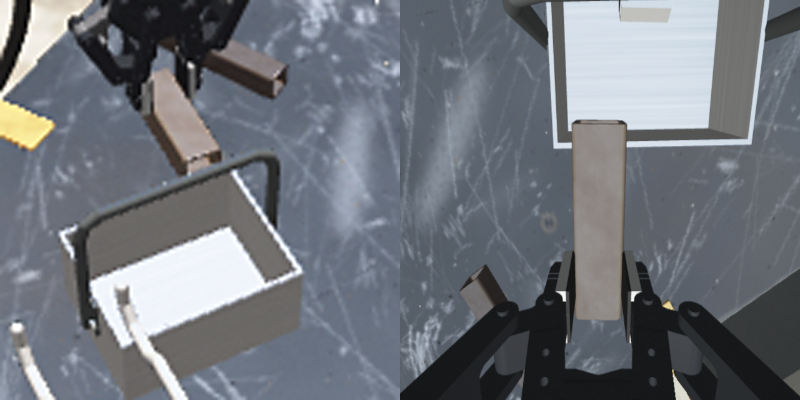

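View pics/w24b.png

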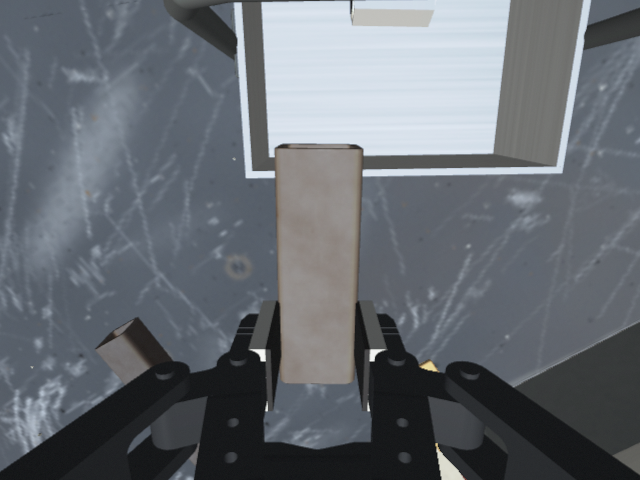

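```bash
python3 - <<'E'
from h import *
s=st();r=wristcam()
X=np.array([.829,-.559]);Y=np.array([.559,.829]);C=np.array([.5275,.031])
f=lambda u,v,z:(lambda d:(round(float(d@X),4),round(float(d@Y),4)))(onplane(r,u,v,z)[:2]-C)
zt=s["tcp_pos"][2]+.0235
print("far",f(318,147,zt),"near",f(318,381,zt),"edges",f(278,260,zt),f(360,260,zt))
print("spacer",f(352,24,.012),f(433,24,.012),"rim near corners",f(246,176,.07),f(563,171,.07),"inner",f(272,160,.07))
print("floor",f(270,156,.003),f(495,154,.003))
E
```

```text
t 28.07 tcp [0.4621 0.1218 0.0958] jawdeg -123.9 F [ 0.3  1.3 -2.4] gap 0.33 q [ 0.15 -0.16  2.14  0.    1.16  2.31]
far (-0.038, 0.0387) near (-0.1262, 0.0384) edges (-0.0766, 0.0526) (-0.0766, 0.0239)
spacer (0.0193, 0.0205) (0.0194, -0.0227) rim near corners (-0.0539, 0.071) (-0.0513, -0.0714) inner (-0.0468, 0.0591)
floor (-0.0507, 0.0676) (-0.0492, -0.0688)
```

jog_arm(plan=[[-0.6, 0.003, 0.0045, 0, 0], [-0.6, 0.013, -0.0087, 0, 0], [-0.6, 0.013, -0.0087, 0, 0], [-0.6, 0.013, -0.0087, 0, 0], [-0.6, 0.013, -0.0087, 0, 0], [-0.6, 0.013, -0.0087, 0, 0], [-0.6, 0, 0, 0, 0], [-0.6, 0, 0, 0, 0]])

```text
time: 28.78
tcp_pos: [0.5304, 0.0822, 0.0954]
ee_rot: [-3.004, 0.919, 0.0]
contact_force: [-0.1, 0.7, -2.1]
finger_gap: 0.325
```

```bash
python3 - <<'E'
from h import *
s=st();r=wristcam();q=read_camera("side");p=read_camera("scene")
X=np.array([.829,-.559]);Y=np.array([.559,.829]);d=s["tcp_pos"][:2]-[.5275,.031];print("x'",d@X,"y'",d@Y)
z=lambda f,x,y:cv2.resize(f[y:y+120,x:x+120],(400,400),interpolation=cv2.INTER_CUBIC)
cv2.imwrite("pics/w25.png",np.hstack([z(q["frame"],250,190),z(p["frame"],260,180)]))
cv2.imwrite("pics/w25b.png",r["frame"])
E
```

```text
t 28.78 tcp [0.5304 0.0822 0.0954] jawdeg -124.0 F [-0.1  0.7 -2.1] gap 0.325 q [ 0.05 -0.02  2.01  0.    1.15  2.22]
x' -0.026241806206274226 y' 0.04403251956646072
```

View pics/w25.png

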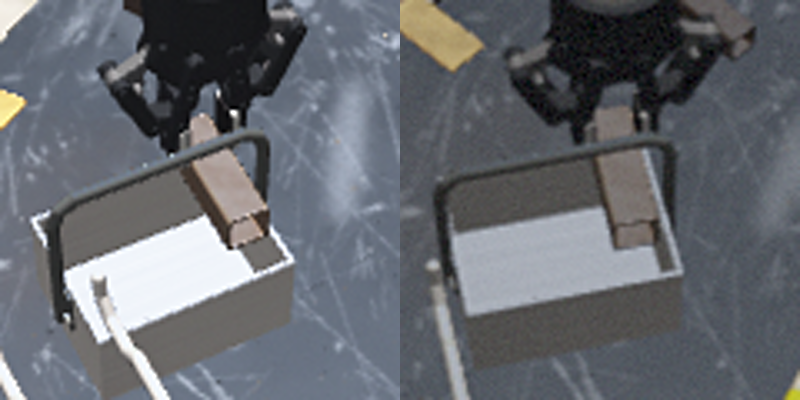

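View pics/w25b.png

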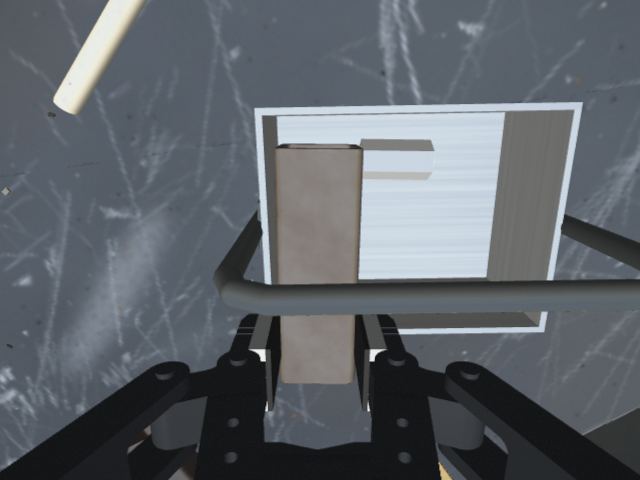

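jog_arm(plan=[[-0.6, 0, 0, -0.01, 0], [-0.6, 0, 0, -0.01, 0], [-0.6, 0, 0, -0.006, 0], [-0.6, 0, 0, 0, 0], [-0.6, 0, 0, 0, 0]])

```text
time: 29.35
tcp_pos: [0.5289, 0.0822, 0.0681]
ee_rot: [3.004, -0.917, -0.003]
contact_force: [-0.3, 0.0, -2.7]
finger_gap: 0.323
```

```bash
python3 - <<'E'
from h import *
s=st();r=wristcam();q=read_camera("side")
z=lambda f,x,y:cv2.resize(f[y:y+120,x:x+120],(400,400),interpolation=cv2.INTER_CUBIC)
cv2.imwrite("pics/w26.png",np.hstack([z(q["frame"],250,190),r["frame"][80:480,120:520]]))
E
```

```text
t 29.35 tcp [0.5289 0.0822 0.0681] jawdeg -123.9 F [-0.3  0.  -2.7] gap 0.323 q [0.05 0.02 2.03 0.   1.1  2.22]
```

View pics/w26.png

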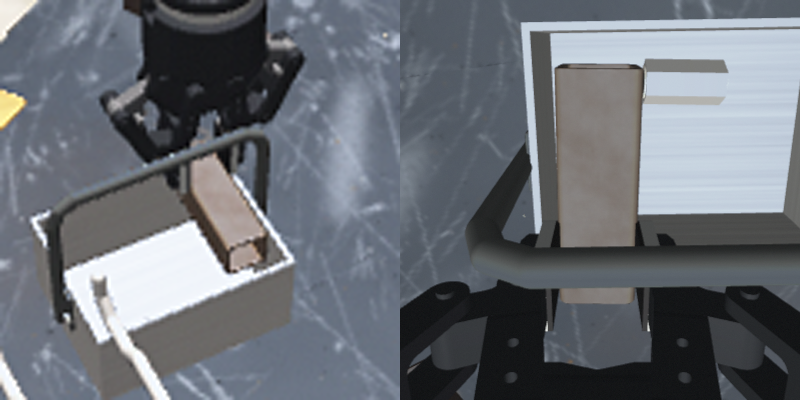

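jog_arm(plan=[[-0.2, 0, 0, 0, 0], [-0.15, 0, 0, 0, 0], [-0.15, 0, 0, 0, 0], [-0.15, 0, 0, 0, 0], [-0.15, 0, 0, 0.03, 0], [-0.15, 0, 0, 0.04, 0], [-0.15, 0, 0, 0.04, 0], [-0.15, 0, 0, 0.03, 0]])

```text
time: 30.12
tcp_pos: [0.5308, 0.0822, 0.2132]
ee_rot: [-3.003, 0.917, -0.006]
contact_force: [0.9, 0.5, 0.1]
finger_gap: 0.425
```

```bash
python3 - <<'E'
from h import *
s=st();r=wristcam();q=read_camera("side")
z=lambda f,x,y:cv2.resize(f[y:y+120,x:x+120],(400,400),interpolation=cv2.INTER_CUBIC)
cv2.imwrite("pics/w27.png",np.hstack([z(q["frame"],250,190),r["frame"][80:480,120:520]]))
for n in ["bail_mid","carrier_floor","hook_seat","hook_stand"]:
  for c in ["wrist","side"]: print(n,c,[(round(d["conf"],2),np.round(d["position"],4).tolist()) for d in mark_of(n,c)][:2])
E
```

```text
t 30.12 tcp [0.5308 0.0822 0.2132] jawdeg -124.0 F [0.9 0.5 0.1] gap 0.425 q [ 0.05 -0.13  1.91  0.    1.36  2.22]
bail_mid wrist [(0.68, [0.5263, 0.0285, 0.146])]
bail_mid side [(0.62, [0.5297, 0.0332, 0.1451])]
carrier_floor wrist [(0.95, [0.5256, 0.0322, 0.0073])]
carrier_floor side [(0.71, [0.5268, 0.0301, 0.0039])]
hook_seat wrist []
hook_seat side [(0.8, [0.5789, -0.1442, 0.2152])]
hook_stand wrist []
hook_stand side [(0.48, [0.4195, 0.2674, 0.0097])]
```

View pics/w27.png

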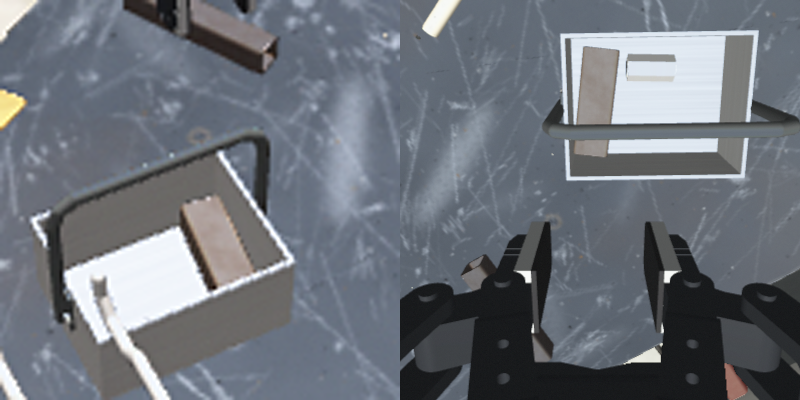

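jog_arm(plan=[[-0.15, 0.0002, -0.0033, 0, 0.1209], [-0.15, 0.0002, -0.0033, 0, 0.1209], [-0.15, 0.0002, -0.0033, 0, 0.1209], [-0.15, 0.0002, -0.0033, 0, 0.1209], [-0.15, 0.0002, -0.0033, 0, 0.1209], [-0.15, 0.0002, -0.0033, 0, 0.1209], [-0.15, 0.0002, -0.0033, 0, 0.1209], [-0.15, 0.0002, -0.0033, 0, 0.1209]])

```text
time: 31.28
tcp_pos: [0.5311, 0.0556, 0.2083]
ee_rot: [-3.085, -0.594, 0.003]
contact_force: [-0.4, 0.4, 0.3]
finger_gap: 0.424
```

jog_arm(plan=[[-0.15, 0.0002, -0.0033, 0, 0.1209], [-0.15, 0.0002, -0.0033, 0, 0.1209], [-0.15, 0.0002, -0.0033, 0, 0.1209], [-0.15, 0.0002, -0.0033, 0, 0.1209], [-0.15, 0.0002, -0.0033, 0, 0.1209], [-0.15, 0, 0, 0, 0], [-0.15, 0, 0, 0, 0]])

```text
time: 31.87
tcp_pos: [0.5322, 0.0392, 0.2085]
ee_rot: [-2.774, -1.472, 0.002]
contact_force: [0.5, 0.5, -0.5]
finger_gap: 0.425
```

```bash
python3 - <<'E'
from h import *
s=st();r=wristcam();q=read_camera("side")
cv2.imwrite("pics/w28.png",r["frame"])
a=q["frame"];cv2.imwrite("pics/hook.png",cv2.resize(a[260:420,230:350],None,fx=5,fy=3.75,interpolation=cv2.INTER_CUBIC))
for z in (.145,): print(proj(r,[s["tcp_pos"][0],s["tcp_pos"][1],z]))
P=[onplane(q,245.7,286.7,.226),onplane(q,279.3,273.3,.226)]
d=P[0]-P[1];print(np.round(P,4),np.linalg.norm(d),np.degrees(np.arctan2(d[1],d[0])))
P2=[onplane(q,269.3,335,.206),onplane(q,304,321.7,.206)];print(np.round(P2,4))
for n in ["bail_mid","hook_seat","carrier_floor"]:
  for c in ["wrist","side"]: print(n,c,[(round(d["conf"],2),np.round(d["position"],4).tolist()) for d in mark_of(n,c)][:2])
E
```

```text
t 31.87 tcp [0.5322 0.0392 0.2085] jawdeg -34.1 F [ 0.5  0.5 -0.5] gap 0.425 q [-0.03 -0.13  1.92  0.    1.35  0.57]
[317.96661462 256.96777932]
[[ 0.5414 -0.1629  0.226 ]
 [ 0.5759 -0.1101  0.226 ]] 0.06311051182273432 -123.11074342635713
[[ 0.6199 -0.2114  0.206 ]
 [ 0.6563 -0.1615  0.206 ]]
bail_mid wrist [(0.9, [0.5253, 0.0299, 0.1484])]
bail_mid side [(0.55, [0.5289, 0.0324, 0.1473])]
hook_seat wrist []
hook_seat side [(0.76, [0.577, -0.1446, 0.2128]), (0.74, [0.5936, 0.3372, 0.014])]
carrier_floor wrist [(0.88, [0.5268, 0.0337, 0.0065])]
carrier_floor side [(0.57, [0.5314, 0.0322, 0.0007])]
```

View pics/w28.png

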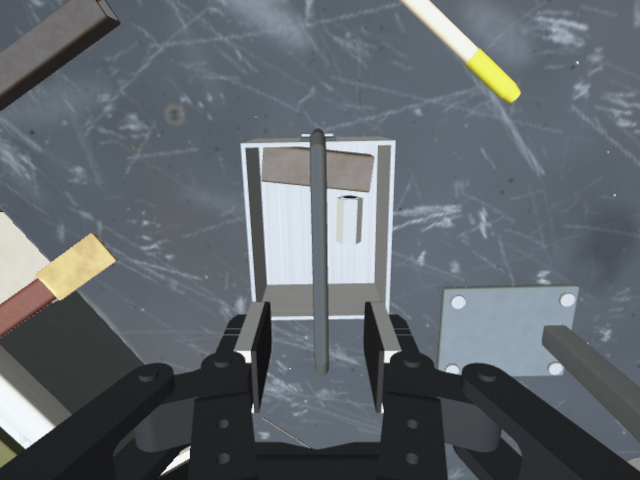

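View pics/hook.png

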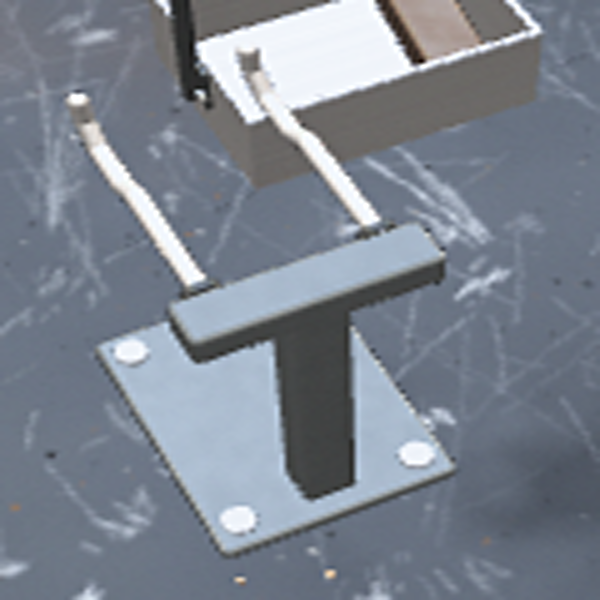

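jog_arm(plan=[[-0.15, 0, 0, -0.03, 0], [-0.15, 0, 0, -0.03, 0], [-0.15, 0, 0, -0.02, 0], [-0.15, 0, 0, -0.01, 0], [-0.15, 0, 0, 0, 0], [-0.5, 0, 0, 0, 0], [-0.8, 0, 0, 0, 0], [-1, 0, 0, 0, 0]])

```text
time: 32.93
tcp_pos: [0.5339, 0.0393, 0.1216]
ee_rot: [2.771, 1.477, 0.005]
contact_force: [-1.9, 0.7, 2.4]
finger_gap: 0.075
```

jog_arm(plan=[[-1, 0, 0, 0, 0], [-1, 0, 0, 0, 0], [-1, 0, 0, 0, 0], [-1, 0, 0, 0.01, 0], [-1, 0, 0, 0.01, 0], [-1, 0, 0, 0.01, 0], [-1, 0, 0, 0, 0], [-1, 0, 0, 0, 0]])

```text
time: 33.6
tcp_pos: [0.533, 0.0392, 0.15]
ee_rot: [2.772, 1.477, 0.002]
contact_force: [0.9, -0.1, -7.6]
finger_gap: 0.071
```

```bash
python3 - <<'E'
from h import *
s=st();r=wristcam();q=read_camera("side")
z=lambda f,x,y:cv2.resize(f[y:y+120,x:x+120],(400,400),interpolation=cv2.INTER_CUBIC)
cv2.imwrite("pics/w29.png",np.hstack([z(q["frame"],250,190),r["frame"][80:480,120:520]]))
E
```

```text
t 33.6 tcp [0.533  0.0392 0.15  ] jawdeg -33.9 F [ 0.9 -0.1 -7.6] gap 0.071 q [-0.03 -0.08  1.97 -0.    1.25  0.56]
```

View pics/w29.png

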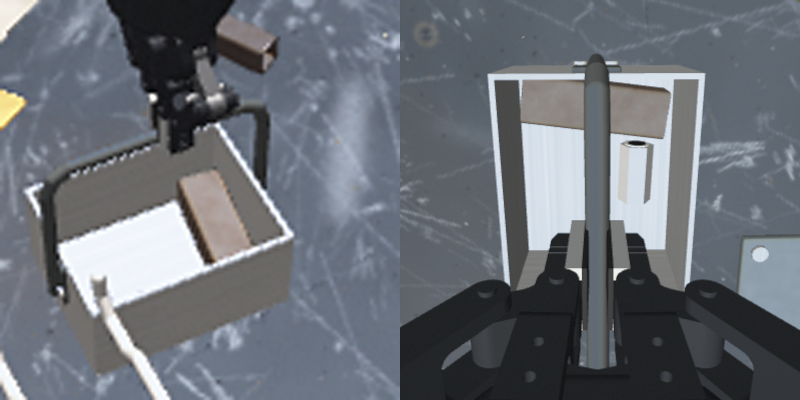

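jog_arm(plan=[[-1, 0, 0, 0.02, 0], [-1, 0, 0, 0.02, 0], [-1, 0, 0, 0.02, 0], [-1, 0, 0, 0.016, 0], [-1, 0, 0, 0, 0]])

```text
time: 34.12
tcp_pos: [0.5344, 0.0391, 0.2291]
ee_rot: [2.77, 1.476, 0.008]
contact_force: [0.3, -0.8, -5.3]
finger_gap: 0.077
```

jog_arm(plan=[[-1, -0.0054, -0.0205, 0, 0], [-1, -0.0054, -0.0205, 0, 0], [-1, -0.0054, -0.0205, 0, 0], [-1, -0.0054, -0.0205, 0, 0], [-1, -0.0054, -0.0205, 0, 0], [-1, -0.0054, -0.0205, 0, 0], [-1, 0, 0, 0, 0], [-1, 0, 0, 0, 0]])

```text
time: 34.78
tcp_pos: [0.499, -0.0843, 0.2233]
ee_rot: [-2.772, -1.473, 0.003]
contact_force: [1.2, 2.9, -6.9]
finger_gap: 0.074
```

```bash
python3 - <<'E'
from h import *
s=st();r=wristcam();q=read_camera("side");p=read_camera("scene")
z=lambda f,x,y:cv2.resize(f[y:y+170,x:x+170],(400,400),interpolation=cv2.INTER_CUBIC)
cv2.imwrite("pics/w30.png",np.hstack([z(q["frame"],200,180),z(p["frame"],180,200)]))
cv2.imwrite("pics/w30b.png",r["frame"])
for n in ["bail_mid","hook_seat","hook_stand","carrier"]:
  for c,R_ in [("wrist",r),("side",q),("scene",p)]: print(n,c,[(round(d["conf"],2),np.round(d["position"],4).tolist(),np.round(proj(R_,d["position"]))) for d in mark_of(n,c)][:2])
E
```

```text
t 34.78 tcp [ 0.499  -0.0843  0.2233] jawdeg -34.0 F [ 1.2  2.9 -6.9] gap 0.074 q [-0.27 -0.2   1.96  0.    1.39  0.32]
bail_mid wrist [(0.62, [0.4899, -0.0928, 0.2494], array([311., 366.]))]
bail_mid side [(0.56, [0.4949, -0.0924, 0.2472], array([246., 241.]))]
bail_mid scene [(0.74, [0.495, -0.0907, 0.2491], array([245., 221.])), (0.65, [0.5169, -0.0481, 0.123], array([275., 251.]))]
hook_seat wrist []
hook_seat side []
hook_seat scene []
hook_stand wrist [(0.74, [0.616, -0.1725, 0.0008], array([471., 210.]))]
hook_stand side [(0.82, [0.6191, -0.1665, 0.0021], array([287., 368.]))]
hook_stand scene [(0.77, [0.6149, -0.1726, -0.0019], array([268., 348.]))]
carrier wrist [(0.82, [0.4922, -0.0871, 0.0984], array([313., 237.]))]
carrier side [(0.8, [0.4903, -0.0821, 0.1006], array([254., 283.]))]
carrier scene [(0.95, [0.4887, -0.0909, 0.1042], array([251., 261.]))]
```

View pics/w30.png

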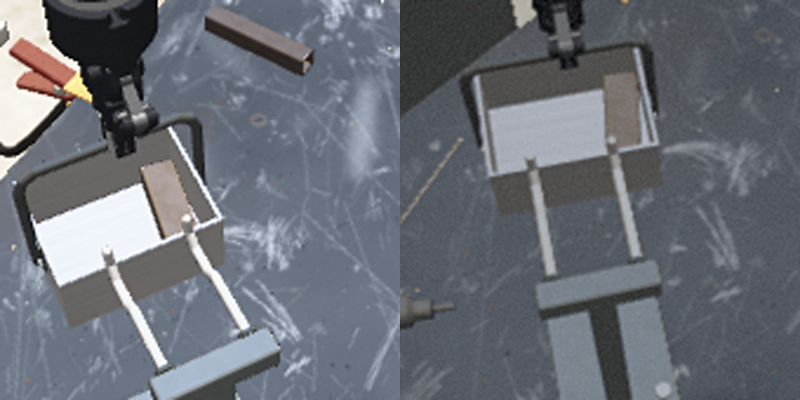

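View pics/w30b.png

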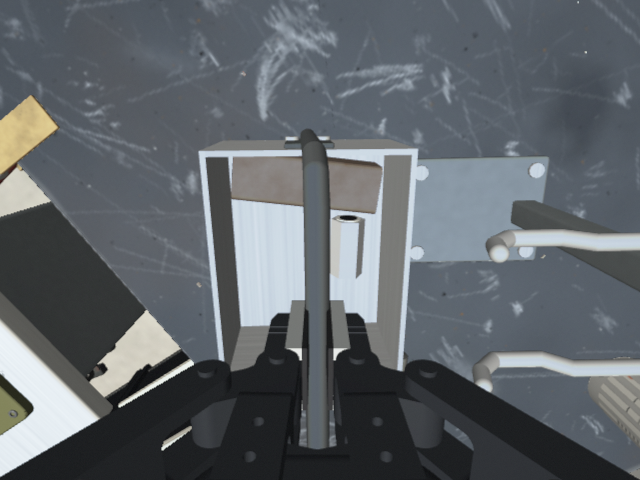

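```bash
python3 - <<'E'
from h import *
s=st();r=wristcam();q=read_camera("side");p=read_camera("scene")
f=lambda R_,u,v,z:np.round(onplane(R_,u,v,z)[:2],4)
print("wrist tips",f(r,498,253,.226),f(r,482,378,.226))
k=170/400
print("side tips",f(q,200+188*k,180+218*k,.226),f(q,200+108*k,180+254*k,.226))
print("scene tips",f(p,180+614*k,200+143*k,.226),f(p,180+531*k,200+160*k,.226))
print("wrist prongs",f(r,540,239,.208),f(r,636,241,.208),f(r,540,363,.208),f(r,636,368,.208))
Tz=.2475
print("bar top end/ straight",f(r,312,175,.249))
E
```

```text
t 35.53 tcp [ 0.5001 -0.0837  0.2254] jawdeg -33.9 F [ 0.1 -0.5 -6.3] gap 0.072 q [-0.27 -0.2   1.95  0.    1.39  0.32]
wrist tips [ 0.5745 -0.1049] [ 0.5418 -0.1548]
side tips [ 0.576  -0.1083] [ 0.5432 -0.1649]
scene tips [0.805  0.1045] [0.7687 0.0482]
wrist prongs [ 0.5969 -0.1192] [ 0.6325 -0.1442] [ 0.5698 -0.1786] [ 0.6085 -0.2081]
bar top end/ straight [ 0.531  -0.0339]
```

jog_arm(plan=[[-1, 0.0104, -0.0068, 0, 0], [-1, 0.0104, -0.0068, 0, 0], [-1, 0.0104, -0.0068, 0, 0], [-1, 0.0104, -0.0068, 0, 0], [-1, 0.0104, -0.0068, 0, 0], [-1, 0.0104, -0.0068, 0, 0], [-1, 0.0104, -0.0068, 0, 0], [-1, 0.0104, -0.0068, 0, 0]])

```text
time: 36.35
tcp_pos: [0.5838, -0.1385, 0.2251]
ee_rot: [-2.772, -1.477, 0.0]
contact_force: [-0.5, -0.5, -6.3]
finger_gap: 0.068
```

jog_arm(plan=[[-1, 0, 0, 0, 0], [-1, 0, 0, 0, 0], [-1, 0, 0, 0, 0]])

```text
time: 36.6
tcp_pos: [0.5827, -0.1378, 0.225]
ee_rot: [-2.771, -1.477, 0.001]
contact_force: [-1.5, 0.3, -6.7]
finger_gap: 0.078
```

```bash
python3 - <<'E'
from h import *
s=st();r=wristcam();q=read_camera("side");p=read_camera("scene")
z=lambda f,x,y:cv2.resize(f[y:y+150,x:x+150],(400,400),interpolation=cv2.INTER_CUBIC)
cv2.imwrite("pics/w31.png",np.hstack([z(q["frame"],210,220),z(p["frame"],190,210)]))
cv2.imwrite("pics/w31b.png",r["frame"])
for n in ["bail_mid","hook_seat"]:
  for c in ["wrist","side","scene"]: print(n,c,[(round(d["conf"],2),np.round(d["position"],4).tolist()) for d in mark_of(n,c)][:2])
E
```

```text
t 36.6 tcp [ 0.5827 -0.1378  0.225 ] jawdeg -33.9 F [-1.5  0.3 -6.7] gap 0.078 q [-0.32  0.01  1.76  0.    1.38  0.27]
bail_mid wrist [(0.67, [0.5734, -0.1428, 0.2517]), (0.27, [0.5699, -0.1408, 0.11])]
bail_mid side [(0.61, [0.5781, -0.1432, 0.2498])]
bail_mid scene [(0.69, [0.5755, -0.1463, 0.2486])]
hook_seat wrist []
hook_seat side [(0.62, [0.5769, -0.1442, 0.213])]
hook_seat scene []
```

View pics/w31.png

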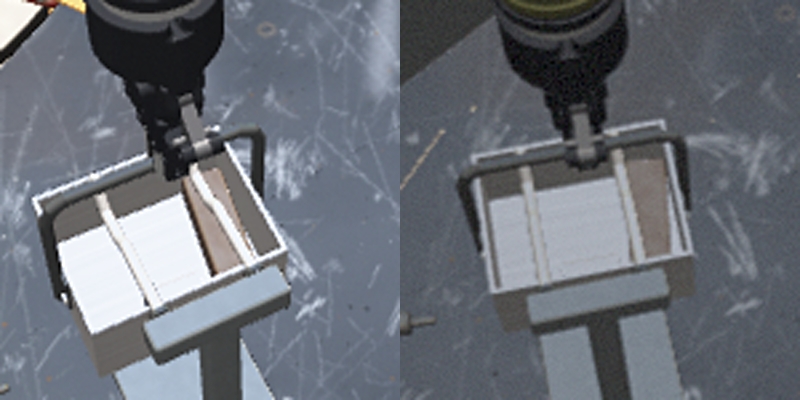

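View pics/w31b.png

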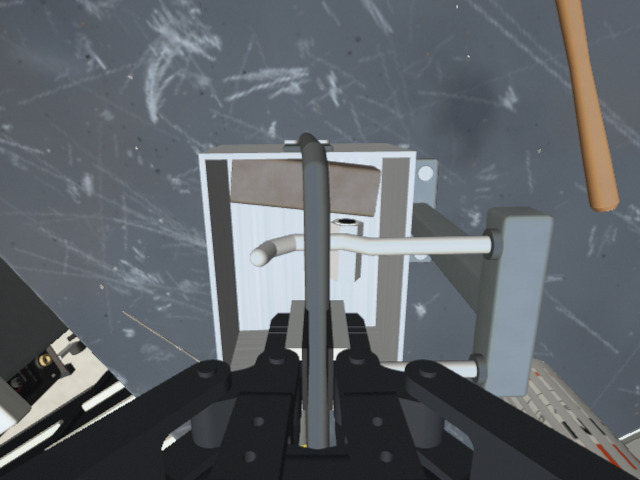

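jog_arm(plan=[[-1, 0, 0, -0.01, 0], [-1, 0, 0, -0.01, 0], [-1, 0, 0, -0.008, 0], [-1, 0, 0, -0.006, 0], [-1, 0, 0, -0.004, 0], [-1, 0, 0, 0, 0], [-1, 0, 0, 0, 0]])

```text
time: 37.63
tcp_pos: [0.5835, -0.1382, 0.1872]
ee_rot: [2.772, 1.477, 0.001]
contact_force: [-0.8, 0.2, -6.7]
finger_gap: 0.07
```

```bash
python3 - <<'E'
from h import *
s=st();r=wristcam();q=read_camera("side")
z=lambda f,x,y:cv2.resize(f[y:y+150,x:x+150],(400,400),interpolation=cv2.INTER_CUBIC)
cv2.imwrite("pics/w32.png",np.hstack([z(q["frame"],210,220),r["frame"][80:480,120:520]]))
for n in ["bail_mid"]:
  for c in ["wrist","side"]: print(n,c,[(round(d["conf"],2),np.round(d["position"],4).tolist()) for d in mark_of(n,c)][:2])
E
```

```text
t 37.63 tcp [ 0.5835 -0.1382  0.1872] jawdeg -33.9 F [-0.8  0.2 -6.7] gap 0.07 q [-0.32  0.03  1.8   0.    1.31  0.27]
bail_mid wrist [(0.85, [0.5774, -0.1479, 0.2129])]
bail_mid side [(0.96, [0.5784, -0.1434, 0.213]), (0.72, [0.5927, 0.3382, 0.0115])]
```

View pics/w32.png

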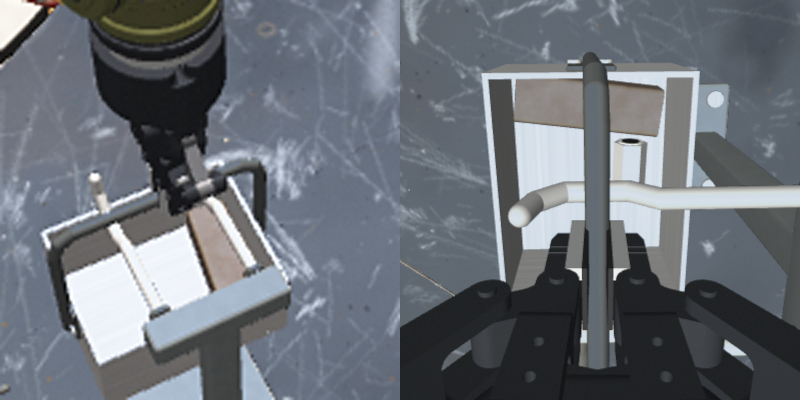

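Nearly seated, and the tips stand in front of the bar. I'll lower it gently until the load transfers.

jog_arm(plan=[[-1, 0, 0, -0.002, 0], [-1, 0, 0, -0.002, 0], [-1, 0, 0, 0, 0], [-1, 0, 0, 0, 0]])

```text
time: 38.17
tcp_pos: [0.5839, -0.1383, 0.1862]
ee_rot: [2.771, 1.477, 0.002]
contact_force: [-5.7, 2.5, 5.0]
finger_gap: 0.075
```

jog_arm(plan=[[-1, 0, 0, -0.002, 0], [-1, 0, 0, -0.002, 0], [-1, 0, 0, 0, 0], [-1, 0, 0, 0, 0]])

```text
time: 38.5
tcp_pos: [0.584, -0.1384, 0.1858]
ee_rot: [2.77, 1.476, 0.003]
contact_force: [-12.1, 4.4, 18.7]
finger_gap: 0.078
```

jog_arm(plan=[[-1, -0.002, 0.0013, 0.002, 0], [-1, -0.002, 0.0013, 0.003, 0], [-1, 0, 0, 0, 0], [-1, 0, 0, 0, 0]])

```text
time: 38.83
tcp_pos: [0.5801, -0.1358, 0.1862]
ee_rot: [2.771, 1.476, 0.003]
contact_force: [-1.2, 0.5, 6.0]
finger_gap: 0.075
```

jog_arm(plan=[[-0.8, 0, 0, 0.002, 0], [-0.7, 0, 0, 0, 0], [-0.6, 0, 0, 0, 0], [-0.5, 0, 0, 0, 0], [-0.4, 0, 0, 0, 0], [-0.4, 0, 0, 0, 0]])

```text
time: 39.33
tcp_pos: [0.5792, -0.1355, 0.186]
ee_rot: [-2.772, -1.477, 0.001]
contact_force: [0.2, 1.0, 0.6]
finger_gap: 0.305
```

```bash
python3 - <<'E'
from h import *
s=st();r=wristcam();q=read_camera("side")
z=lambda f,x,y:cv2.resize(f[y:y+150,x:x+150],(400,400),interpolation=cv2.INTER_CUBIC)
cv2.imwrite("pics/w33.png",np.hstack([z(q["frame"],210,220),r["frame"][80:480,120:520]]))
E
```

```text
t 39.33 tcp [ 0.5792 -0.1355  0.186 ] jawdeg -33.9 F [0.2 1.  0.6] gap 0.305 q [-0.32  0.03  1.81  0.    1.31  0.27]
```

View pics/w33.png

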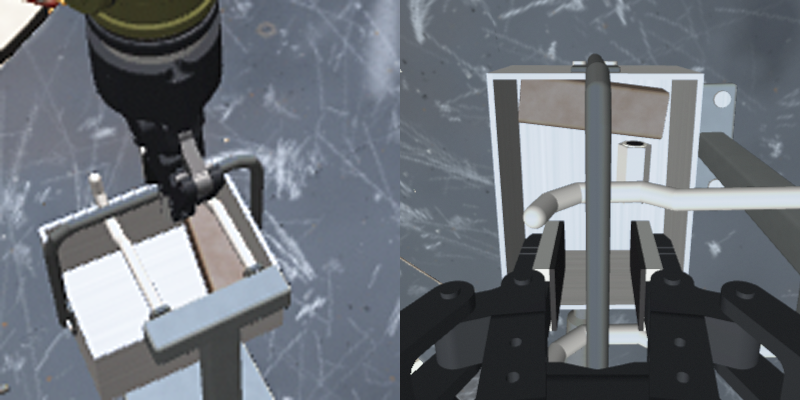

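jog_arm(plan=[[-0.4, 0, 0, 0.015, 0], [-0.4, 0, 0, 0.02, 0], [-0.4, 0, 0, 0.025, 0], [-0.4, 0, 0, 0.03, 0], [-0.4, 0, 0, 0.03, 0], [-0.4, -0.02, 0.01, 0.02, 0], [-0.4, -0.03, 0.02, 0, 0], [-0.4, -0.03, 0.02, 0, 0]])

```text
time: 40.1
tcp_pos: [0.4993, -0.0856, 0.3284]
ee_rot: [2.771, 1.475, 0.004]
contact_force: [-0.2, 1.1, -0.1]
finger_gap: 0.3
```

jog_arm(plan=[[-0.4, -0.03, 0.02, 0, 0], [-0.4, -0.03, 0.02, 0, 0], [-0.4, 0, 0, 0, 0], [-0.4, 0, 0, 0, 0]])

```text
time: 40.43
tcp_pos: [0.4385, -0.0449, 0.327]
ee_rot: [2.77, 1.478, 0.003]
contact_force: [0.3, 0.1, -0.3]
finger_gap: 0.297
```

```bash
python3 - <<'E'
from h import *
s=st();r=wristcam();q=read_camera("side");p=read_camera("scene")
z=lambda f,x,y:cv2.resize(f[y:y+150,x:x+150],(400,400),interpolation=cv2.INTER_CUBIC)
cv2.imwrite("pics/w34.png",np.hstack([z(q["frame"],210,220),z(p["frame"],190,210)]))
cv2.imwrite("pics/w34b.png",q["frame"])
for n in ["bail_mid","hook_seat","carrier","short_spacer_mid","long_tube_mid","marker","grinder","long_spacer_mid","short_tube_mid"]:
  for c in ["side","scene"]: print(n,c,[(round(d["conf"],2),np.round(d["position"],4).tolist()) for d in mark_of(n,c)][:2])
E
```

```text
t 40.43 tcp [ 0.4385 -0.0449  0.327 ] jawdeg -33.8 F [ 0.3  0.1 -0.3] gap 0.297 q [-0.22 -0.4   1.94 -0.    1.6   0.37]
bail_mid side [(0.73, [0.5754, -0.1435, 0.2096]), (0.53, [0.4203, 0.2689, 0.0092])]
bail_mid scene [(0.6, [0.5736, -0.1423, 0.2084])]
hook_seat side [(0.61, [0.5781, -0.1442, 0.2131])]
hook_seat scene []
carrier side [(0.72, [0.5694, -0.1434, 0.0657])]
carrier scene [(0.68, [0.5693, -0.1436, 0.0647]), (0.49, [0.5975, 0.3366, 0.0064])]
short_spacer_mid side [(0.55, [0.4201, 0.2656, 0.0084]), (0.43, [0.5947, 0.3365, 0.0114])]
short_spacer_mid scene [(0.6, [0.5961, 0.3359, 0.0081]), (0.41, [0.4216, 0.268, 0.0104])]
long_tube_mid side [(0.6, [0.4227, 0.27, 0.0105])]
long_tube_mid scene [(0.65, [0.4241, 0.2681, 0.0148])]
marker side [(0.75, [0.6981, 0.0886, -0.0009])]
marker scene [(0.87, [0.6992, 0.0932, -0.0001])]
grinder side [(0.72, [0.4416, -0.3133, 0.0003])]
grinder scene [(0.59, [0.4421, -0.3161, 0.0016])]
long_spacer_mid side []
long_spacer_mid scene []
short_tube_mid side [(0.56, [0.5964, -0.1014, 0.0824])]
short_tube_mid scene [(0.66, [0.6986, 0.0938, -0.0019]), (0.64, [0.596, -0.1025, 0.0832])]
```

View pics/w34.png

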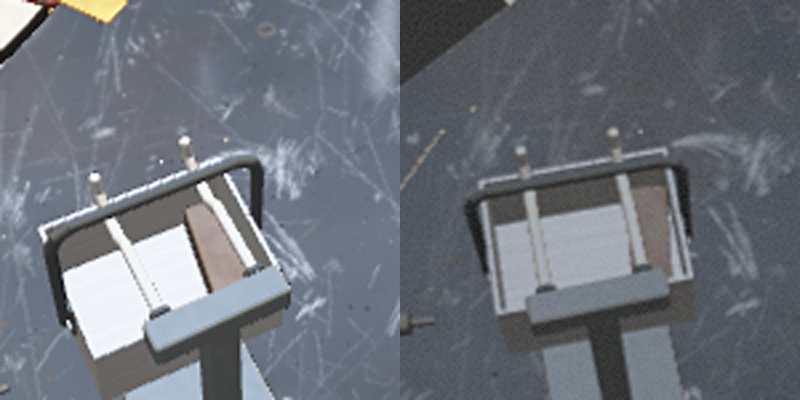

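View pics/w34b.png

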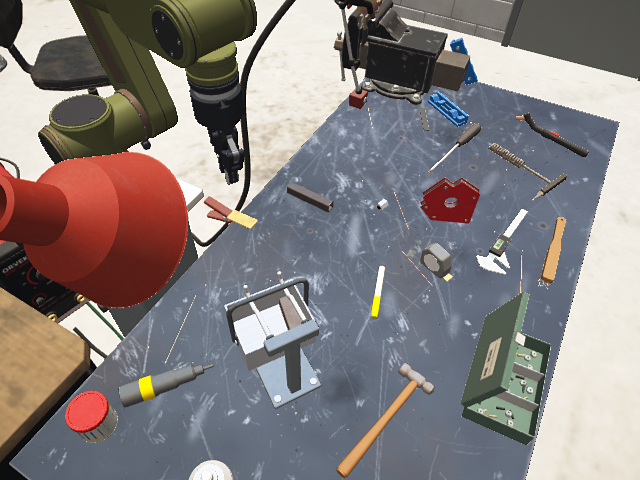

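jog_arm(plan=[[-0.4, 0, 0, 0, 0], [-0.4, 0, 0, 0, 0], [-0.4, 0, 0, 0, 0], [-0.4, 0, 0, 0, 0], [-0.4, 0, 0, 0, 0], [-0.4, 0, 0, 0, 0], [-0.4, 0, 0, 0, 0], [-0.4, 0, 0, 0, 0]])

```text
time: 42.15
tcp_pos: [0.4393, -0.0455, 0.3264]
ee_rot: [2.773, 1.477, 0.0]
contact_force: [-0.2, -0.3, -0.9]
finger_gap: 0.299
```

```bash
python3 - <<'E'
from h import *
q=read_camera("side")
for n in ["bail_mid","carrier"]: print(n,[(round(d["conf"],2),np.round(d["position"],4).tolist()) for d in mark_of(n,"side")][:1])
print(job_done());st()
E
```

```text
bail_mid [(0.6, [0.5762, -0.1433, 0.2118])]
carrier [(0.92, [0.5695, -0.1405, 0.0647])]
the job is handed in; nothing more can be done
None
the job is handed in; nothing more can be done
```

The job is done and handed in at about 42 s. I stood the carrier upright and let go, then put in the longer spacer and the shorter tube. Last, I hung the carrier by its bail on the twin-prong hook. The tube had to be set down and regripped near its end, because the first grip would have made the fingers hit the bail.

**Last checks:**
- **Carrier:** the bail's middle was found at (0.576, -0.143, 0.212), matching the seat at (0.578, -0.144, 0.213). The carrier's position was unchanged between two looks about 1.7 s apart. The arm was clear of it.
- **Parts inside:** the tube shows in the carrier in the final pictures. The spacer was last seen in the wrist picture just after I let go of the hung bail. The final views do not show it, and the networks did not report it there.
- **Left alone:** the other spacer, the other tube, the marker and the grinder were all found within a few millimetres of where they started.

**What disagreed:** the fingertips were roughly 10–15 mm behind the reported TCP, not 14 mm ahead as described. The first three tries to pinch the bail therefore closed on nothing, without moving the carrier, and I worked from the measured offset after that.

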